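Dock a door reader in the bench programmer

ROBOT

A 6-joint arm with a two-finger parallel gripper is mounted at the origin on a cart in front of the work surface, level with it; the furniture and walls round the work are solid. World frame = base frame: x ahead of the robot, y to its left, z up, the work surface at z = 0. Lengths are in m, angles in rad, forces in N, time in s.
With the tool pointing down it reaches from about 0.375 to 0.9 m from the base axis. Payload 3.1 kg.
Tool frame: the origin (TCP) lies between the finger pads; the fingertips stand 25 mm ahead of it and the grasp point (between the pads) lies 6 mm ahead of it; x points along the fingers, y is the direction in which the jaws open and shut, and the axes are right-handed (so a half turn about x gives the same grasp; the last joint's range is limited). The gripper opens to 85 mm and grips with 20 to 120 N. Pads are 22 mm wide; open, the fingers measure 114 mm over their backs; the gripper's body (76 mm by 85 mm) begins 54 mm behind the grasp point. The pads swing forward as they close: fully open they stand 13 mm farther back than shut.
Start: joints at [1, 0.527, 1.433, -0, 1.181, -0.178], TCP at [0.239, 0.578, 0.256] pointing down, gripper open.
Joint ranges: [-3.08, 3.08], [-0.75, 2.2], [0.22, 2.44], [-1.43, 4.57], [0, 2.65], [-2.85, 2.85]. Speed limits (rad/s): [2.79, 2.79, 3.14, 3.14, 3.14, 3.14].

INTERFACE

Orientations are given as a unit quaternion [x, y, z, w].
In Python, from station import manip, viewer, workorder gives the robot as it stands.
- The arm moves only by the shell command python3 -m crank 'ROWS' [FORCE]. ROWS is JSON, one flat list of numbers, 5 for each row, row after row: the opening, from 0 (shut) to 1 (fully open), then the shift along the world's x, y, z in mm, then the turn about the world's z in rad. A call has 1 to 10 rows; each row is the pose to reach, as a shift and turn from the pose commanded when the call began; what a row does not reach only later rows make up. A row lasts 1/8 s, in which the tool goes at most 62.5 mm and 10.7 degrees, less where a joint would pass 70% of its speed; a pose out of reach is approached as far as the arm can. A call with a gripper value outside its range is refused whole. The fingers move at their own pace and stop on an object; FORCE is the grip in N (left out, the last holds). Time passes only in rows, so rows that repeat a pose let the fingers close. It gives the time, the measured TCP pose, the force and the opening at its end, in the units of the state.
- manip.sense(): the state, without advancing time (a new reading comes with each control period).
- viewer.snapshot(name): name is "side" or "top"; returns a dict with "img" (400x640x3 uint8, red, green, blue), "range_z" (400x640 float32, m along the optical axis (not along the pixel's ray), 0 where there is no reading), "fx", "fy", "cx", "cy" (pixels), "origin" and "attitude" of the camera in the world. Camera axes: x right, y down, z forward; pixel columns grow to the right and rows downward; lengths in m; the calibration is good to about 2 mm. A picture is of the moment at which its call begins.
- workorder.sign_off(): hands the job in, once; it reports no verdict.
The state is a dict: "t": time; "q": joint angles; "qd": joint speeds; "tau": joint torques, N m; "tcp_pos": TCP position; "tool_rot": TCP orientation; "force": force on the tool from outside, world axes, zero at the start; "ft_torque": the same for the moment, N m; "finger_gap": opening from 0.0 (shut) to 1.0 (fully open).
Only numpy, scipy, OpenCV 4.12 (cv2) and the standard library are available. Lean on these libraries where they do the work, as an engineer would, in place of code of your own. Each camera call takes 0.05 s, during which the arm holds its last target.

TASK

Get the door reader on the bench ready for programming: stand it up on its flat bottom end in the programmer's cradle, keypad side facing out, sitting fully down on the ledge with its back flat against the back rest, and set it down rather than dropping or ramming it. Turn the programmer's selector to its third position, that is the third click clockwise from the round off dot, wherever it stands now. Let go of both and leave the label roll, the pen and the scissors where they lie.

Things in the scene. Friction and masses are not known exactly. Their poses are not given: they have to be found in the camera images.
- reader: door reader: flat black wall unit, 120 long x 48 wide x 24 mm thick, about 0.18 kg, lying on its back at the left, its rounded top pointing left, away from the programmer. Origin: centre of the back face. +x along it to the top, z out of its front (up as it lies), y across; it fills x -60 to 60, y -24 to 24, z 0 to 24 mm. Its sides are flat and parallel from x = -60 to 36 mm, for a 48 mm wide grasp
- reader_foot (a point): centre of the reader's square bottom end, the one with four brass contacts: 60 mm from its origin along -x, half way through its thickness; axes as the reader's
- reader_front (a point): centre of the reader's front face, 24 mm from its origin along z; axes as the reader's. The grey front has a round lens near the rounded top and a 3 x 4 block of keys towards the square bottom
- programmer: bench programmer, a low grey box fixed to the bench, 96 deep (x) x 178 long (y) x 34 mm high; the black cradle stands on its left half, the selector on a bright plate on its right half. Origin: centre of its underside, on the bench. Its front faces its -x (towards the table's front left), +y to its left, z up
- cradle: black cradle, an open stand as for a phone, leaning back 0.14 rad with its frame: z up along the back rest, -x to the front, y left. Origin: where ledge (plane z = 0) and back rest (plane x = 0) meet, midway; at (12, 52, 50) mm in the programmer's frame. A docked reader has its origin at (0, 0, 60) mm, its x axis along the cradle's z, its z axis along the cradle's -x; its own weight keeps it there
- cradle_rest (a point): top middle of the back rest's front face, 72 mm above the ledge along the cradle's z; axes as the cradle's. The back rest is 36 mm wide and 9 mm thick
- cradle_lip (a point): top middle of the front lip's inner face, at (-32, 0, 10) mm in the cradle's frame; axes as the cradle's. The lip is 10 mm high and 7 mm thick. Side cheeks 22 mm high run from the lip back past the back rest, inner faces at y = +-28, outer at +-35 mm. So the reader has 8 mm of slack front to back and 4 mm at either side
- selector (a joint): angle of the ten-position selector (rad): 0 at the round off dot, growing clockwise seen from above, a click every 0.524 (30 degrees), end stop at 4.71; third position = 1.571. A sprung detent (0.05 N m) draws it into the nearest position. It starts at the dot or one click on. Pointer: 135 degrees left of the programmer's +x axis at 0, 45 degrees left of it at 1.571
- selector_grip (a point): on the selector's vertical axis, half way up its grip bar, 54 mm above the bench; turns with it: x along the bar to the pointer end (white line), z up. The bar is 42 mm long and 14 mm wide; its top is 65 mm above the bench. It stands on a round skirt of 49 mm diameter whose top is 42 mm above the bench
- label_roll: bystander, leave alone: white roll of labels lying flat in front of the bag sealer, 88 mm across and 60 mm high. Origin: centre of its underside
- pen: bystander, leave alone: black pen, 142 mm long, lying left of the reader. Origin: centre of its underside
- bench_scissors: bystander, leave alone: scissors, 199 mm long, lying flat in front of the bag sealer. Origin: centre of their underside

How it is judged:
By the outcome, as a careful person would: the job done as asked, in the order asked, and still so for the second after the job is handed in, with the robot touching nothing.
It also fails if it takes over 64 s, if anything falls off the work surface, if the arm or the gripper's body presses on something with over 40 N, if the wrist force passes 120 N, or if a joint passes its speed limit or range.

## Working session

There is one attempt and no reset: what is moved stays moved. The work goes in short steps, Python scripts to look and compute and a shell command to move; the robot and the scene stay as the last step left them, time stands still between calls to the robot, and variables do not carry over. Pictures are saved under pics/ and viewed, and the job is handed in when it is done.

```bash
ls; mkdir -p pics
python3 - <<'E'
from station import manip, viewer, workorder
import cv2
print(manip.sense())
for n in("side","top"):
    s=viewer.snapshot(n); cv2.imwrite(f"pics/{n}0.png",s["img"][:,:,::-1])
    print(n,{k:v for k,v in s.items() if k not in("img","range_z")})
E
```

```text
pics
{'t': 0.0, 'q': array([ 1.00051362e+00,  5.28466206e-01,  1.43389251e+00,  3.96962725e-05,
        1.18139609e+00, -1.78469066e-01]), 'qd': array([-0.00021567, -0.00012727,  0.00034977,  0.000522  ,  0.00063126,
        0.00019891]), 'tau': array([-3.95736824e-04, -4.42344475e+01, -1.78025490e+01, -1.91524550e-04,
        8.41704343e-03,  1.93292806e-05]), 'tcp_pos': array([0.23825212, 0.57709872, 0.25533665]), 'tool_rot': array([ 0.13694106,  0.69387111, -0.13835455,  0.69328785]), 'force': array([-0.11086284,  0.44739701,  0.07647453]), 'ft_torque': array([-0.01790328,  0.02462831,  0.01561669]), 'finger_gap': 0.9984735783293297}
side {'fx': 486.95583889935693, 'fy': 486.95583889935693, 'cx': 333.8352758039409, 'cy': 208.63358107544738, 'origin': array([0.01497505, 1.34875505, 0.53096542]), 'attitude': array([-0.18126819,  0.79608122, -0.56621174,  0.11314062])}
top {'fx': 416.9066604314806, 'fy': 416.9066604314806, 'cx': 318.79290267479723, 'cy': 201.96664933465743, 'origin': array([0.35832723, 0.2559545 , 1.33409797]), 'attitude': array([-0.70329931,  0.70838031, -0.045014  ,  0.03925771])}
```

View pics/side0.png

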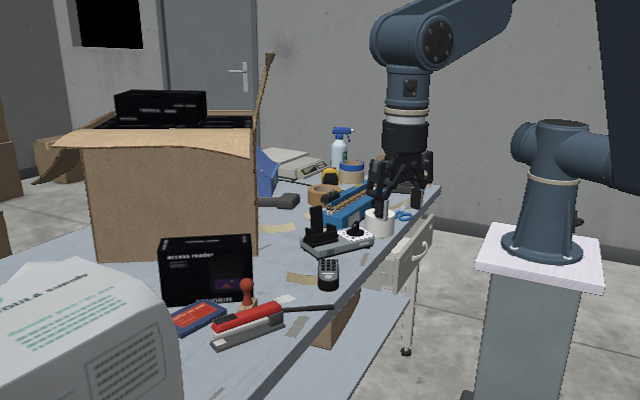

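View pics/top0.png

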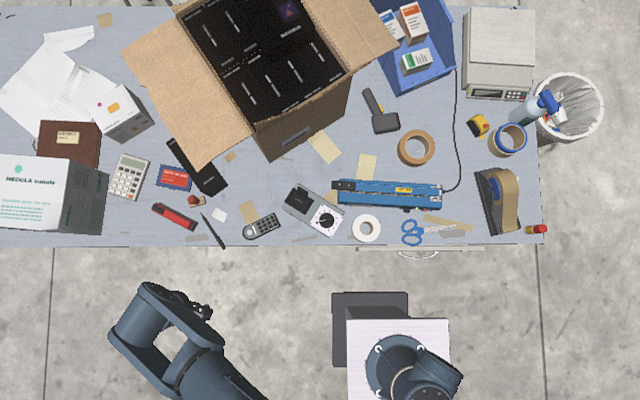

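```bash
cat > h.py <<'E'
from station import manip, viewer, workorder
import numpy as np, cv2
from scipy.spatial.transform import Rotation as R
def cast(s,uv,z):
    uv=np.atleast_2d(np.asarray(uv,float)); 
    d=np.c_[(uv[:,0]-s["cx"])/s["fx"],(uv[:,1]-s["cy"])/s["fy"],np.ones(len(uv))]
    d=R.from_quat(s["attitude"]).apply(d); o=np.array(s["origin"])
    return o+d*((z-o[2])/d[:,2])[:,None]
def proj(s,P):
    p=R.from_quat(s["attitude"]).inv().apply(np.atleast_2d(P)-s["origin"])
    return np.c_[s["fx"]*p[:,0]/p[:,2]+s["cx"],s["fy"]*p[:,1]/p[:,2]+s["cy"]]
def cloud(s):
    h,w=s["range_z"].shape; v,u=np.mgrid[:h,:w]; z=s["range_z"]
    p=np.stack([(u-s["cx"])/s["fx"]*z,(v-s["cy"])/s["fy"]*z,z],-1)
    return (R.from_quat(s["attitude"]).apply(p.reshape(-1,3))+s["origin"]).reshape(h,w,3)
def crop(s,x0,y0,x1,y1,k,name):
    c=cv2.resize(s["img"][y0:y1,x0:x1,::-1],None,fx=k,fy=k,interpolation=cv2.INTER_CUBIC); cv2.imwrite(name,c)
E
python3 - <<'E'
from h import *
s=viewer.snapshot("top"); crop(s,230,170,350,250,6,"pics/t1.png")
s=viewer.snapshot("side"); crop(s,270,190,400,300,6,"pics/s1.png")
E
```

```text
(no output)
```

View pics/t1.png

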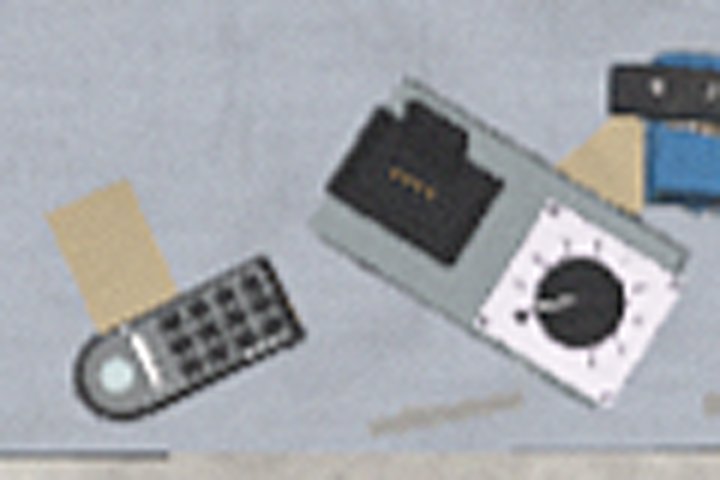

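View pics/s1.png

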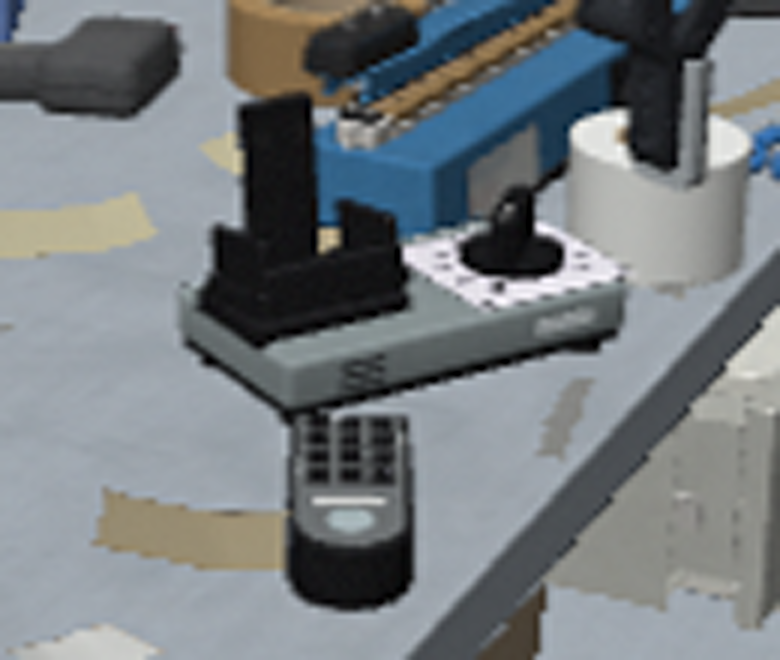

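Run:
```python
from h import *
s=viewer.snapshot("top"); P=cloud(s); Z=P[...,2]
def reg(name,box,lo,hi,img=None):
    x0,y0,x1,y1=box; m=np.zeros(Z.shape,bool); m[y0:y1,x0:x1]=True
    m&=(Z>lo)&(Z<hi)
    q=P[m]; r=cv2.minAreaRect((q[:,:2]*1000).astype(np.float32)); print(name,m.sum(),np.median(q[:,2]),r); return m
print("table",np.median(Z[180:190,250:260]))
reg("reader",(238,206,286,246),.014,.034)
m=reg("prog",(275,175,350,245),.024,.042)
reg("cradle>45",(275,175,325,225),.045,.2)
reg("skirt",(315,205,340,240),.038,.05)
reg("bar",(315,205,340,240),.055,.075)
# colour based reader : dark+grey vs bench
hsv=cv2.cvtColor(s["img"],cv2.COLOR_RGB2HSV)
g=((hsv[...,2]<130)).astype(np.uint8); g[:206]=0; g[243:]=0; g[:,:238]=0; g[:,284:]=0
g=cv2.morphologyEx(g,cv2.MORPH_CLOSE,np.ones((5,5)))
c=max(cv2.findContours(g,0,1)[0],key=cv2.contourArea)[:,0]
w=cast(s,c,.024)*1000; r=cv2.minAreaRect(w[:,:2].astype(np.float32)); print("col",r)
w0=cast(s,c,.0)*1000; print("col z0",cv2.minAreaRect(w0[:,:2].astype(np.float32)))
# lens & plate
l=(hsv[...,2]>170)&(hsv[...,1]<60); l[:220]=0;l[242:]=0;l[:,:240]=0;l[:,:]=l; l[:,258:]=0
print("lens px",np.argwhere(l)[:,::-1].mean(0),l.sum())
p=(s["img"].min(2)>205); p[:200]=0; p[240:]=0;p[:,:305]=0;p[:,350:]=0
q=cast(s,np.argwhere(p)[:,::-1],.036)*1000; print("plate",p.sum(),cv2.minAreaRect(q[:,:2].astype(np.float32)))
crop(s,300,195,355,245,12,"pics/t2.png")
```

```text
table -0.0008350403497617842
reader 576 0.024837946281021983 ((451.59814453125, 425.44708251953125), (147.4857177734375, 104.54468536376953), 88.93142700195312)
prog 1248 0.03435274980022962 ((510.3184814453125, 263.8899841308594), (217.73928833007812, 184.31675720214844), 78.68842315673828)
cradle>45 480 0.059171908227036996 ((503.0728759765625, 279.5003356933594), (141.25357055664062, 57.891597747802734), 58.36500930786133)
skirt 173 0.04053135990281076 ((458.6053466796875, 219.6619110107422), (74.78606414794922, 90.623046875), 89.20645904541016)
bar 68 0.06457929996746614 ((457.9476013183594, 224.90093994140625), (13.973807334899902, 47.14636993408203), 11.467911720275879)
col ((436.5751037597656, 429.78643798828125), (48.34626388549805, 118.80150604248047), 25.557825088500977)
col z0 ((438.0085144042969, 432.97088623046875), (49.231910705566406, 120.97789001464844), 25.557819366455078)
lens px [246.00625 231.45   ] 160
plate 392 ((456.7790222167969, 221.98220825195312), (82.94796752929688, 76.55455780029297), 57.715023040771484)
```

View pics/t2.png

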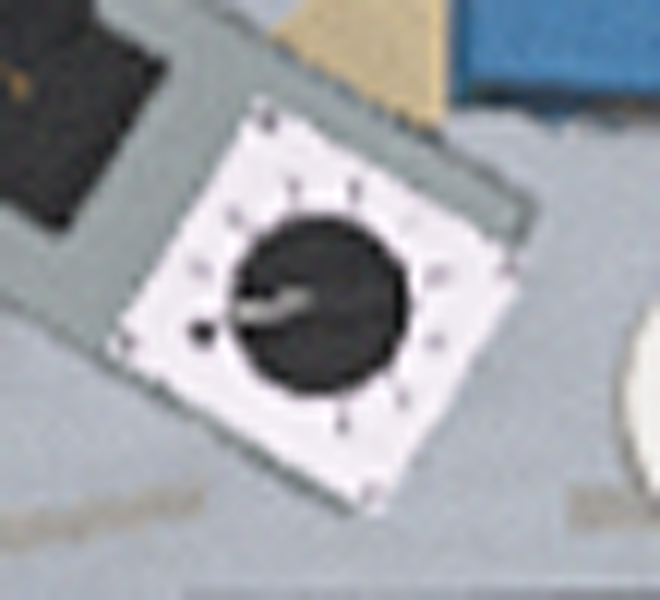

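Run:
```python
from h import *
s=viewer.snapshot("top"); crop(s,278,178,318,220,14,"pics/t3.png")
print("skirt",cast(s,[300+322/12-.5,195+305/12-.5],.042)*1000)
c=np.array([[405,80],[690,255],[605,405],[310,225]])/6+[230-.4,170-.4]
print(cast(s,c,.034)*1000)
s=viewer.snapshot("side"); crop(s,298,198,380,262,9,"pics/s3.png")
```

```text
skirt [[456.80118948 221.83195543  42.        ]]
[[575.04085158 312.77151592  34.        ]
 [481.54510071 164.13809662  34.        ]
 [403.77491761 209.39273624  34.        ]
 [498.65550154 362.48679246  34.        ]]
```

View pics/t3.png

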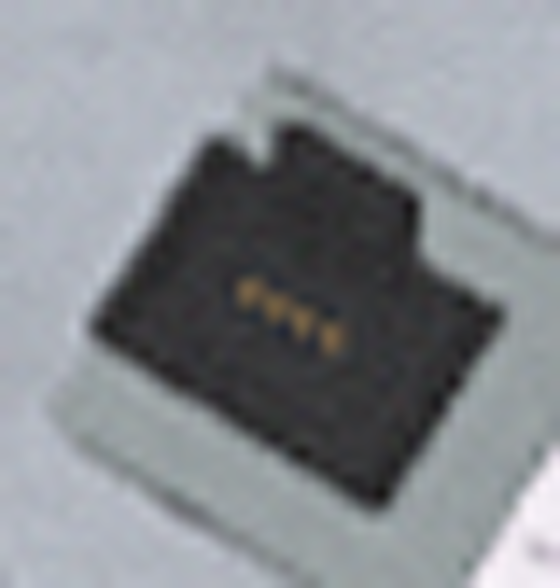

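View pics/s3.png

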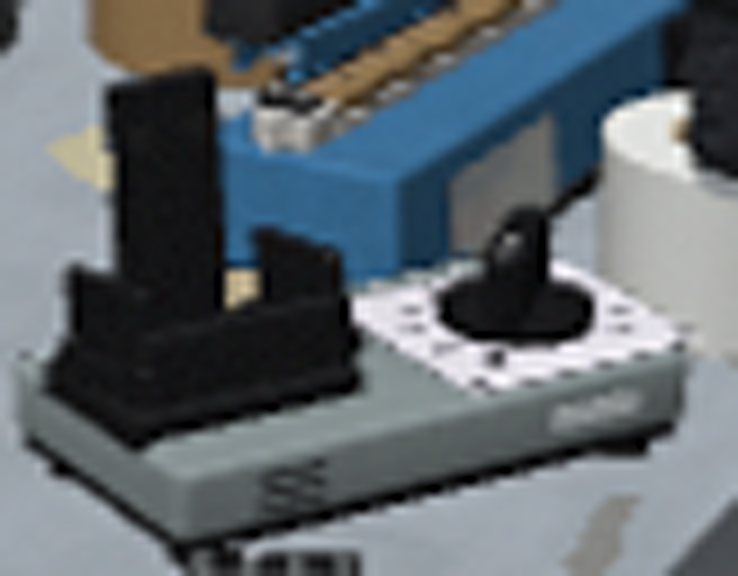

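```bash
cat >> h.py <<'E'
YAW=np.radians(-32.2); PC=np.array([489.8,262.2,0])/1000
RP=R.from_euler("z",YAW)
RC=RP*R.from_euler("y",0.14)
def prog(p): return RP.apply(np.atleast_2d(p)/1000.)+PC
CO=prog([12,52,50])[0]
def crad(p): return RC.apply(np.atleast_2d(p)/1000.)+CO
E
cat > ov.py <<'E'
from h import *
def draw(n,x0,y0,x1,y1,k,name):
    s=viewer.snapshot(n)
    c=cv2.resize(s["img"][y0:y1,x0:x1,::-1],None,fx=k,fy=k,interpolation=cv2.INTER_CUBIC)
    def pts(P,col,close=True):
        q=((proj(s,P)-[x0,y0]+.5)*k).astype(np.int32)
        cv2.polylines(c,[q],close,col,1)
    pts(prog([[-48,-89,34],[48,-89,34],[48,89,34],[-48,89,34]]),(0,0,255))
    pts(crad([[0,-18,0],[0,18,0],[0,18,72],[0,-18,72]]),(0,255,0))
    pts(crad([[-32,-28,10],[-32,28,10]]),(255,255,0),False)
    pts(crad([[-39,-35,10],[-39,35,10]]),(255,0,255),False)
    for y in(-35,35): pts(crad([[-39,y,22],[0,y,22]]),(0,255,255),False)
    cv2.imwrite(name,c)
if __name__=="__main__":
    draw("top",270,172,350,245,8,"pics/ot.png"); draw("side",298,198,380,262,9,"pics/os.png")
E
python3 ov.py; python3 -c "
from h import *
print(CO, RC.as_matrix())"
```

```text
[0.52766388 0.29980753 0.05      ] [[ 8.37914009e-01  5.32876276e-01  1.18080430e-01]
 [-5.27662613e-01  8.46193166e-01 -7.43592153e-02]
 [-1.39543115e-01 -1.38777878e-17  9.90215996e-01]]
```

View pics/ot.png

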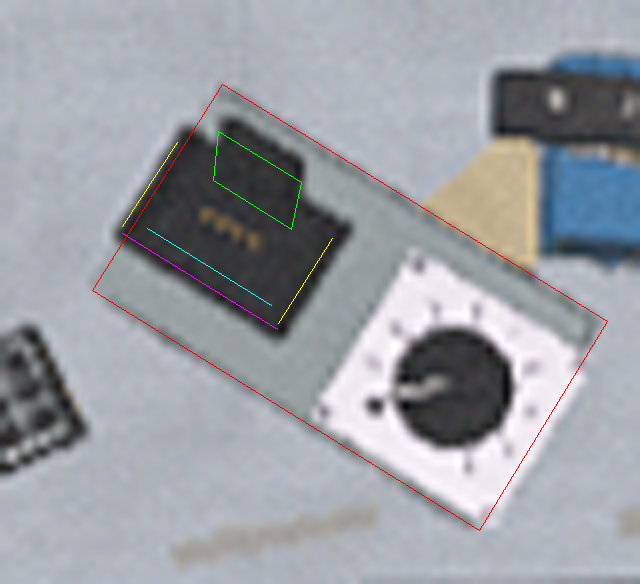

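View pics/os.png

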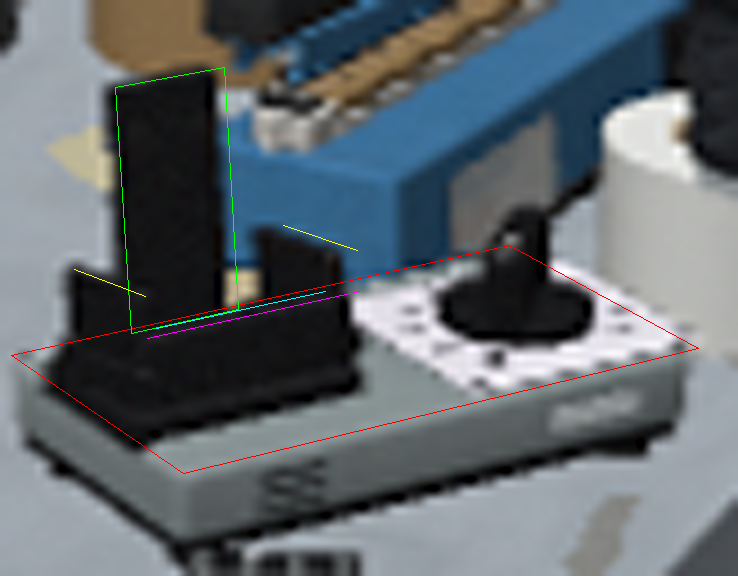

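Run:
```python
from h import *
st=manip.sense(); M=R.from_quat(st["tool_rot"]).as_matrix(); print(M.round(3)); a=np.degrees(np.arctan2(M[1,1],M[0,1])); print("jaw yaw",a, st["q"])
# hypothesis: yaw = q1 +- q6 + c
print("q1,q6 deg",np.degrees(st["q"][[0,5]]))
for p in([436.6,429.8],[527,300],[456.8,221.8]): print(np.degrees(np.arctan2(p[1],p[0])),np.hypot(*p))
rd=np.array([np.cos(np.radians(115.6)),np.sin(np.radians(115.6))])
for d in(25,28,30,33): print(d,np.array([436.6,429.8])+rd*d)
print(st["tcp_pos"])
```

```text
[[-0.     0.382  0.924]
 [-0.     0.924 -0.382]
 [-1.    -0.    -0.   ]]
jaw yaw 67.55580708043651 [ 1.00054099e+00  5.27582156e-01  1.43281492e+00  2.60053888e-05
  1.18143075e+00 -1.78540135e-01]
q1,q6 deg [ 57.32677619 -10.22959623]
44.55031936638763 612.6561841685759
29.65112678129411 606.406629251363
25.898968547029185 507.800630168967
25 [425.79785628 452.34581316]
28 [424.50159903 455.05131074]
30 [423.63742754 456.85497579]
33 [422.34117029 459.56047337]
[0.23854911 0.5775866  0.25622321]
```

```bash
python3 -m crank '[1,47,-31,0,-0.18, 1,94,-62,-30,-0.36, 1,140,-93,-80,-0.55, 1,187,-125,-130,-0.732, 1,187,-125,-160,-0.732, 1,187,-125,-190,-0.732,1,187,-125,-190,-0.732]' 20
python3 - <<'E'
from h import *
s=viewer.snapshot("side"); crop(s,260,150,420,300,5,"pics/s4.png")
s=viewer.snapshot("top"); crop(s,230,170,350,250,6,"pics/t4.png")
E
```

```text
t: 1.32
tcp_pos: [0.4245, 0.4511, 0.0638]
tool_rot: [0.375, 0.599, -0.379, 0.597]
force: [-0.6, 0.2, 0.1]
finger_gap: 1.003
```

View pics/s4.png

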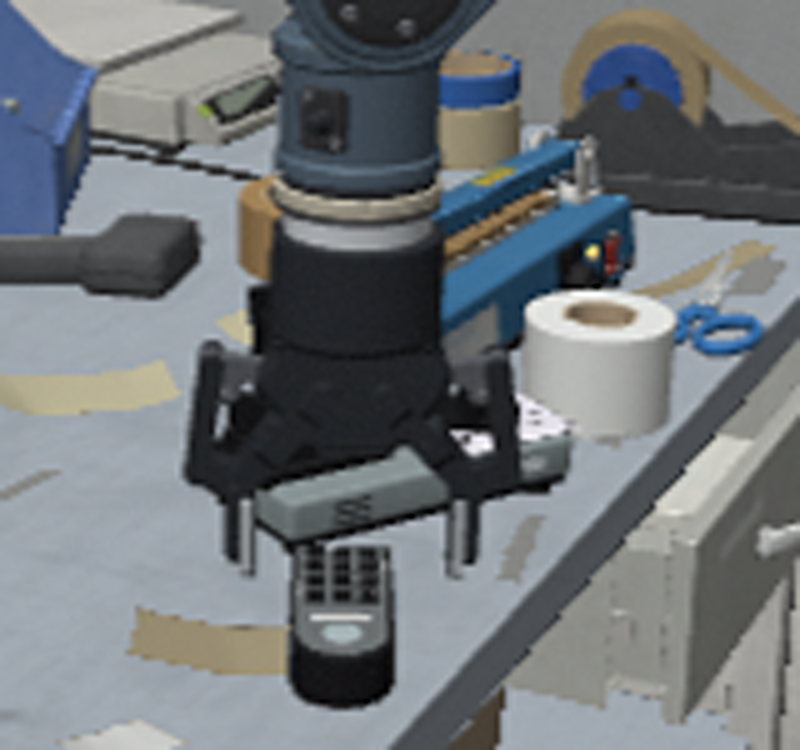

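View pics/t4.png

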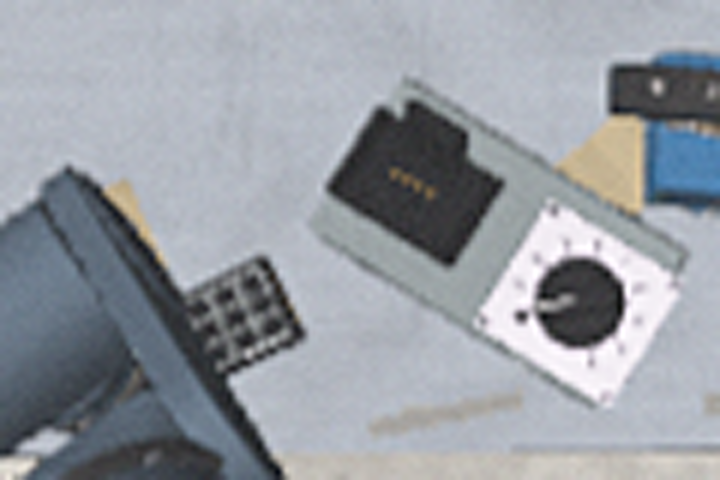

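```bash
python3 -m crank '[1,0,1,-20,0, 0.75,0,1,-36,0, 0.68,0,1,-36,0, 0.68,0,1,-36,0, 0.68,0,1,-36,0]' 20
python3 - <<'E'
from h import *
s=viewer.snapshot("side"); crop(s,290,220,380,300,8,"pics/s5.png")
E
```

```text
t: 2.05
tcp_pos: [0.4259, 0.4539, 0.0308]
tool_rot: [0.377, 0.598, -0.376, 0.599]
force: [0.3, 0.3, 0.4]
finger_gap: 0.679
```

View pics/s5.png

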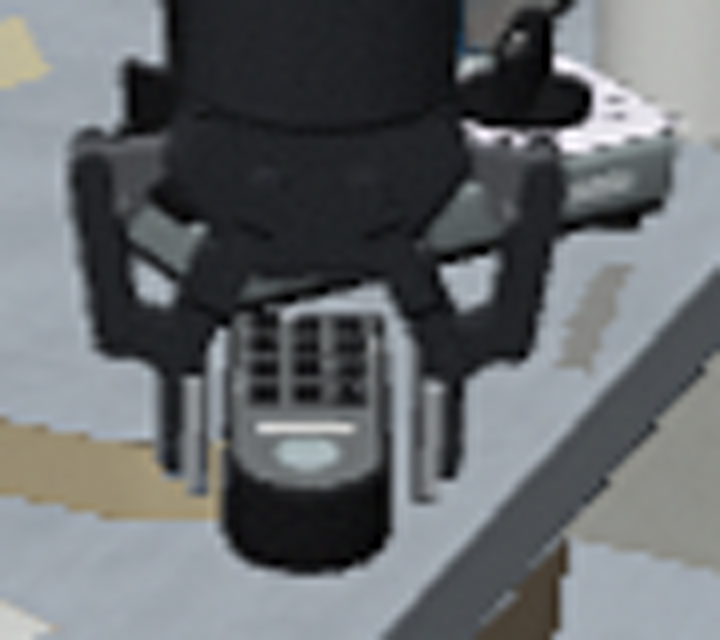

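Run:
```python
from h import *
s=viewer.snapshot("side")
st=manip.sense(); t=st["tcp_pos"]; j=R.from_quat(st["tool_rot"]).as_matrix()[:,1]; n=np.cross(j,[0,0,1])
for uv in([195,490],[425,497]):
    p=np.array(uv)/8+[289.6,219.6]
    d=R.from_quat(s["attitude"]).apply([(p[0]-s["cx"])/s["fx"],(p[1]-s["cy"])/s["fy"],1]); o=s["origin"]
    for off in (0,.011):
        nn=n*np.sign(n@(o-t)); k=((t+nn*off-o)@nn)/(d@nn); q=o+k*d; print(off,q,(q-t)@j)
```

```text
0 [0.45418201 0.46738855 0.00875942] 0.0313399385658278
0.011 [0.44927528 0.47723499 0.0145934 ] 0.0311768561599466
0 [0.39544251 0.4392328  0.0075903 ] -0.03380003190602499
0.011 [0.39119201 0.44939379 0.01343733] -0.033235384420323436
```

```bash
python3 -m crank '[0.66,0,0,-3,0, 0.64,0,0,-6,0,0.62,0,0,-7,0,0.62,0,0,-7,0]' 20; python3 -m crank '[0.5,0,0,0,0, 0.5,0,0,0,0,0.5,0,0,0,0]' 20
```

```text
t: 2.65
tcp_pos: [0.4255, 0.4535, 0.0231]
tool_rot: [0.377, 0.598, -0.377, 0.598]
force: [0.3, -0.4, -0.1]
finger_gap: 0.626
t: 3.02
tcp_pos: [0.4259, 0.4538, 0.0234]
tool_rot: [0.377, 0.598, -0.377, 0.598]
force: [1.0, -0.3, 0.1]
finger_gap: 0.558
```

```bash
python3 -m crank '[0.5,0,0,8,0, 0.5,0,0,16,0,0.5,0,0,24,0,0.5,0,0,30,0,0.5,0,0,30,0]' 20
python3 - <<'E'
from h import *
s=viewer.snapshot("side"); crop(s,290,200,380,300,7,"pics/s6.png")
E
```

```text
t: 3.65
tcp_pos: [0.426, 0.4539, 0.0541]
tool_rot: [0.377, 0.598, -0.376, 0.599]
force: [-0.5, -0.4, -2.5]
finger_gap: 0.561
```

View pics/s6.png

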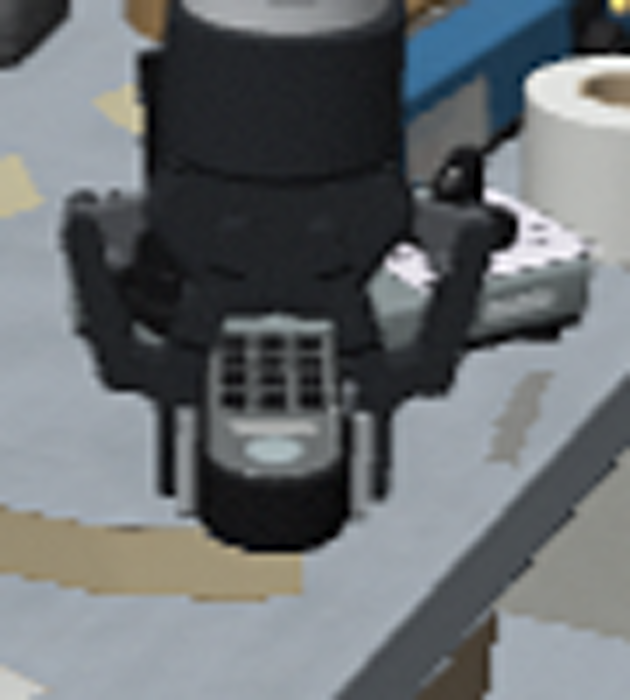

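```bash
cat > tilt.py <<'E'
from h import *
import sys
st=manip.sense(); print("tcp",st["tcp_pos"].round(4),"gap",round(st["finger_gap"],4),"F",st["force"].round(2))
s=viewer.snapshot("side"); n=sys.argv[1]; crop(s,290,190,380,290,7,f"pics/{n}s.png")
s=viewer.snapshot("top"); crop(s,230,180,320,250,8,f"pics/{n}t.png")
P=cloud(s).reshape(-1,3)
j=R.from_quat(st["tool_rot"]).as_matrix()[:,1]; f=np.cross(j,[0,0,1]); 
d=P-st["tcp_pos"]; a=d@f; y=d@j
sg=float(sys.argv[2]) if len(sys.argv)>2 else 1
for lo in range(30,100,8):
    m=(np.abs(y)<.018)&(sg*a>lo/1e3)&(sg*a<(lo+8)/1e3)
    if m.sum(): print(lo+4,m.sum(),(np.median(P[m,2])*1000).round(1))
E
python3 -m crank '[0.5,0,0,-8,0, 0.545,0,0,-15,0,0.55,0,0,-15,0,0.552,0,0,-15,0,0.552,0,0,-15,0]' 20;python3 tilt.py a
```

```text
t: 4.32
tcp_pos: [0.4257, 0.4537, 0.0384]
tool_rot: [0.377, 0.598, -0.377, 0.598]
force: [0.2, -0.3, -1.8]
finger_gap: 0.557
tcp [0.4257 0.4537 0.0384] gap 0.5574 F [ 0.19 -0.27 -1.82]
34 45 346.3
42 54 364.0
50 77 367.4
58 99 329.3
66 33 40.8
74 30 40.5
82 37 37.8
90 29 -0.2
98 27 -1.4
```

```bash
python3 -m crank '[0.556,0,0,0,0,0.558,0,0,0,0,0.558,0,0,0,0]' 20;python3 tilt.py b; python3 -m crank '[0.56,0,0,0,0,0.562,0,0,0,0,0.562,0,0,0,0]' 20;python3 tilt.py c|grep -v ' 3..\.'
```

```text
t: 4.8
tcp_pos: [0.4256, 0.4536, 0.0383]
tool_rot: [0.377, 0.598, -0.377, 0.598]
force: [-0.0, 0.5, -2.3]
finger_gap: 0.561
tcp [0.4256 0.4536 0.0383] gap 0.561 F [-0.03  0.45 -2.27]
34 45 345.5
42 58 364.7
50 74 367.7
58 99 333.5
66 33 40.4
74 30 42.1
82 37 37.7
90 27 -1.7
98 28 -1.2
t: 5.28
tcp_pos: [0.4257, 0.4536, 0.0384]
tool_rot: [0.377, 0.598, -0.377, 0.598]
force: [0.3, -0.2, -0.8]
finger_gap: 0.559
tcp [0.4257 0.4536 0.0384] gap 0.5587 F [ 0.29 -0.23 -0.8 ]
66 30 28.6
74 29 27.2
82 34 24.5
90 26 -0.9
98 29 -0.6
```

View pics/cs.png

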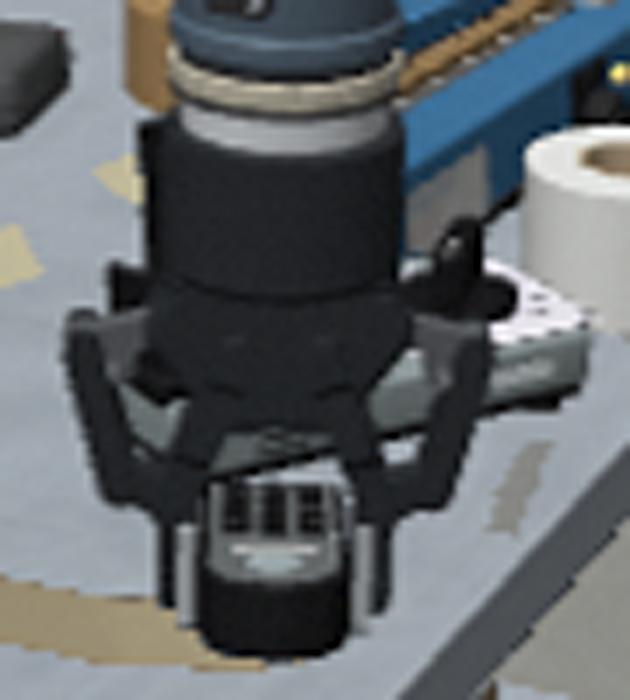

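```bash
python3 -m crank '[0.561,1,-2,7,0,0.561,3,-6,14,0,0.561,5,-9,20,0,0.561,6,-13,27,0,0.561,6,-13,27,0]' 20;python3 tilt.py d | grep -v ' 3..\.'
```

```text
t: 6.0
tcp_pos: [0.4322, 0.4405, 0.0662]
tool_rot: [0.377, 0.598, -0.376, 0.599]
force: [-0.0, 0.5, -0.2]
finger_gap: 0.559
tcp [0.4322 0.4405 0.0662] gap 0.5593 F [-0.02  0.48 -0.18]
66 32 30.4
74 33 23.2
82 28 -0.4
90 29 -1.9
98 26 -1.3
```

View pics/ds.png

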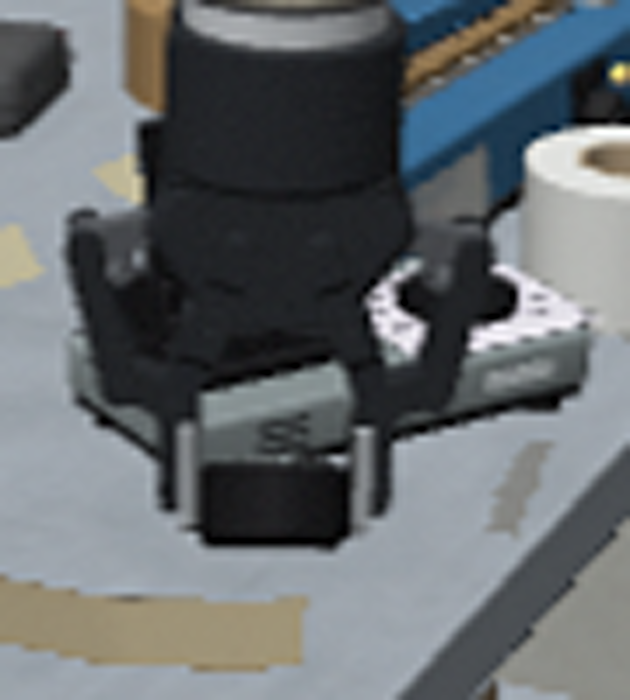

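View pics/dt.png

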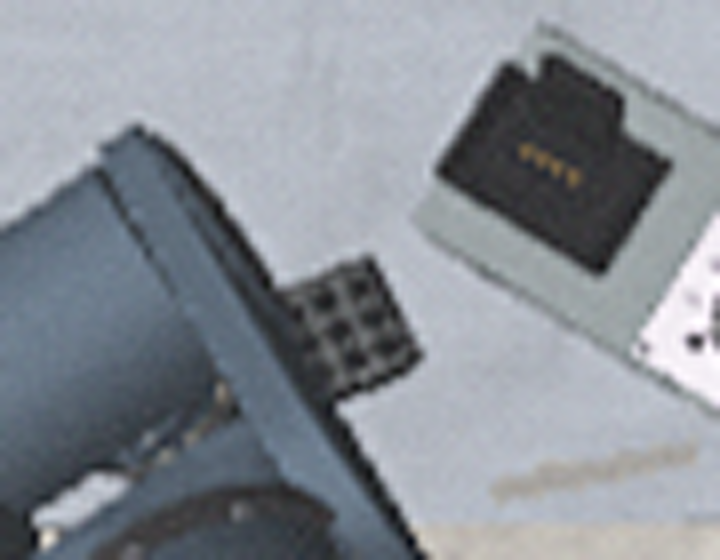

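```bash
python3 -m crank '[0.561,5,-10,10,0,0.561,9,-20,19,0,0.561,15,-32,26,0,0.561,21,-44,30,0,0.561,21,-44,31,0]' 20;python3 tilt.py e | grep -v ' 3..\.'
```

```text
t: 6.72
tcp_pos: [0.4536, 0.3953, 0.0968]
tool_rot: [0.377, 0.598, -0.377, 0.598]
force: [-0.9, -0.5, -1.2]
finger_gap: 0.562
tcp [0.4536 0.3953 0.0968] gap 0.5622 F [-0.86 -0.52 -1.21]
34 52 403.8
42 48 427.2
50 77 418.9
66 33 31.4
74 29 33.1
82 32 34.4
90 32 53.9
98 31 57.7
```

View pics/es.png

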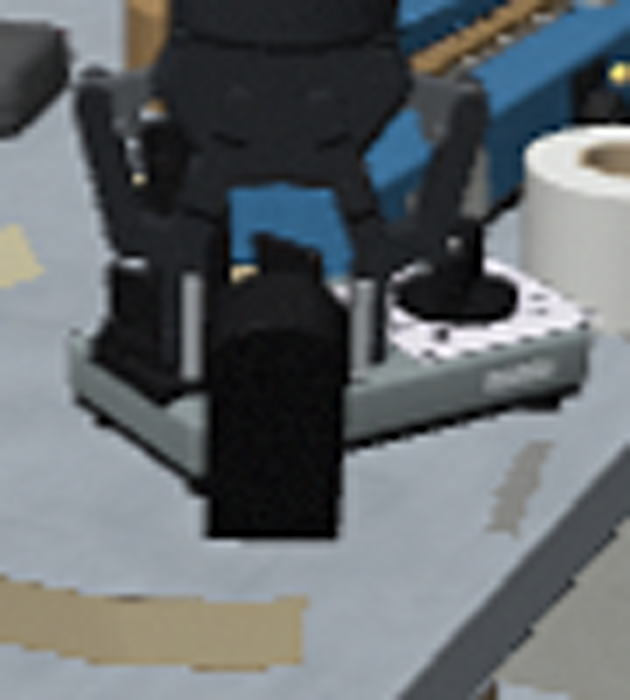

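View pics/et.png

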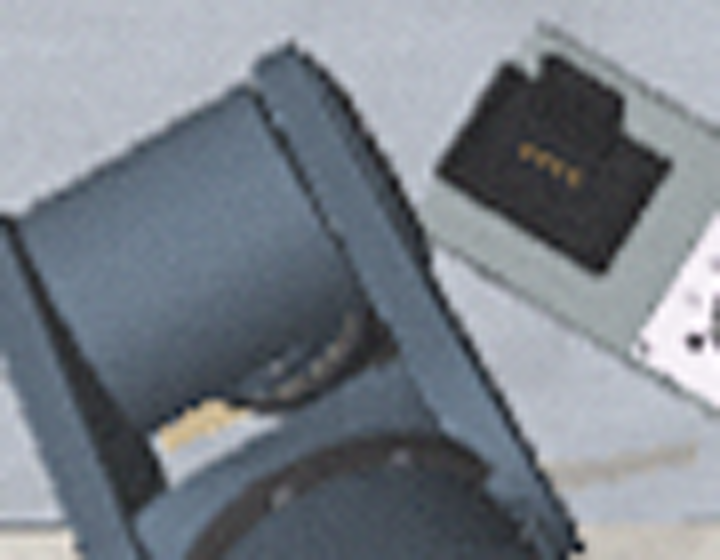

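```bash
cat > plane.py <<'E'
from h import *
import sys
st=manip.sense(); j=R.from_quat(st["tool_rot"]).as_matrix()[:,1]; f=np.cross(j,[0,0,1]); 
s=viewer.snapshot("side"); P=cloud(s).reshape(-1,3); d=P-st["tcp_pos"]
sd=np.sign(f@(s["origin"]-st["tcp_pos"])); g=f*sd
a=d@g; y=d@j; z=d[:,2]
m=(np.abs(y)<.018)&(np.abs(a)<.06)&(z<-.0)&(P[:,2]>.015)&(z>-.085)
from numpy.linalg import lstsq
A=np.c_[z[m],y[m],np.ones(m.sum())]; w=np.ones(m.sum(),bool)
for _ in range(6):
    c=lstsq(A[w],a[m][w],rcond=None)[0]; r=a[m]-A@c; w=np.abs(r)<max(.004,1.5*np.median(np.abs(r)))
print("tcp",st["tcp_pos"].round(4),"gap",round(st["finger_gap"],4),"n",w.sum(),"rms",r[w].std().round(4))
print("face lean toward camera per height: %.1f deg; yaw err %.1f deg; face offset at tcp z %.1f mm"%(np.degrees(np.arctan(c[0])),np.degrees(np.arctan(c[1])),c[2]*1e3))
mm=(np.abs(y)<.015)&(np.abs(a-c[0]*z-c[2])<.004); print("z range of face",np.percentile(P[mm,2],[0.5,2,98,99.5])*1000)
E
python3 -m crank '[0.5,0,0,0,0,0.5,0,0,0,0]' 30; python3 plane.py
```

```text
t: 7.08
tcp_pos: [0.4527, 0.3966, 0.0963]
tool_rot: [0.376, 0.598, -0.377, 0.599]
force: [0.2, -1.9, 4.3]
finger_gap: 0.557
tcp [0.4527 0.3966 0.0963] gap 0.557 n 364 rms 0.0015
face lean toward camera per height: 29.2 deg; yaw err -0.3 deg; face offset at tcp z 29.0 mm
z range of face [-475.48384448 -473.01072121  103.77981534  106.12318458]
```

```bash
python3 -m crank '[0.561,2,-4,3,0,0.561,5,-10,5,0,0.561,8,-17,7,0,0.561,11,-24,9,0,0.561,13,-27,10,0,0.561,13,-27,10,0]' 20; python3 plane.py; python3 tilt.py f >/dev/null
```

```text
t: 7.88
tcp_pos: [0.4659, 0.3692, 0.1064]
tool_rot: [0.377, 0.598, -0.377, 0.598]
force: [0.0, -0.2, -1.4]
finger_gap: 0.564
tcp [0.4659 0.3692 0.1064] gap 0.5637 n 447 rms 0.0016
face lean toward camera per height: 12.1 deg; yaw err -0.2 deg; face offset at tcp z 24.1 mm
z range of face [-474.00387261 -471.95419461  120.4746065   122.66311933]
```

View pics/fs.png

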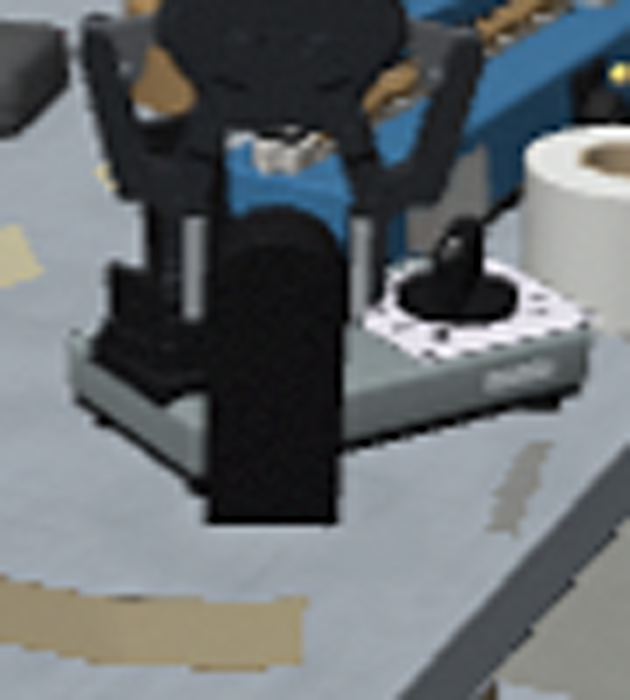

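```bash
python3 -m crank '[0.561,1,-3,0,0,0.561,3,-6,1,0,0.561,3,-6,1,0,0.5,3,-6,1,0,0.5,3,-6,1,0,0.5,3,-6,1,0]' 25; python3 plane.py; python3 -m crank '[0.5,0,0,20,0,0.5,0,0,35,0,0.5,0,0,35,0,0.5,0,0,35,0]' 30; python3 plane.py; python3 tilt.py g >/dev/null
```

```text
t: 8.78
tcp_pos: [0.4687, 0.3637, 0.1073]
tool_rot: [0.377, 0.598, -0.377, 0.598]
force: [0.0, -0.3, -1.8]
finger_gap: 0.555
tcp [0.4687 0.3637 0.1073] gap 0.5552 n 454 rms 0.0017
face lean toward camera per height: 8.0 deg; yaw err 0.1 deg; face offset at tcp z 23.4 mm
z range of face [ -0.52197923   7.11528784 403.25674339 408.62572068]
t: 9.32
tcp_pos: [0.4684, 0.3635, 0.1421]
tool_rot: [0.377, 0.598, -0.377, 0.598]
force: [-0.2, 0.1, -2.6]
finger_gap: 0.555
tcp [0.4684 0.3635 0.1421] gap 0.5555 n 460 rms 0.0017
face lean toward camera per height: 7.8 deg; yaw err 0.3 deg; face offset at tcp z 23.1 mm
z range of face [-2.23623856e-01  4.22204532e+01  4.41103123e+02  4.43376615e+02]
```

View pics/gs.png

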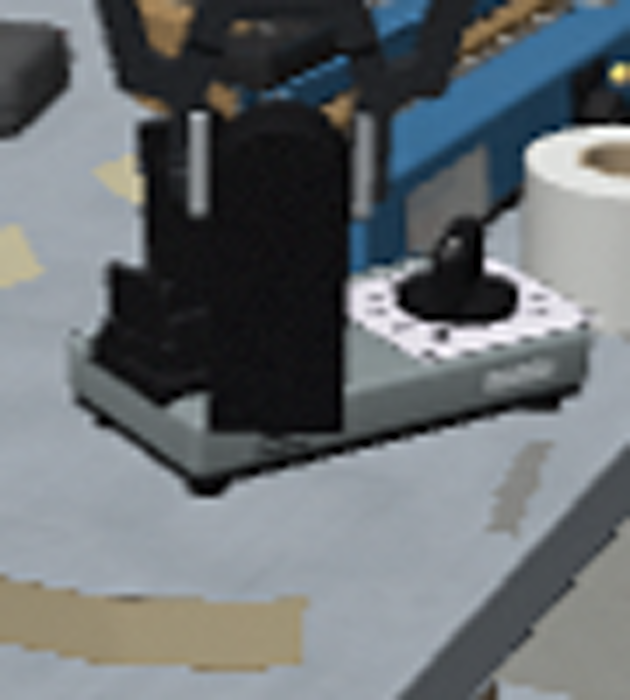

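Run:
```python
from h import *
st=manip.sense(); t=st["tcp_pos"]; j=R.from_quat(st["tool_rot"]).as_matrix()[:,1]; f=np.cross(j,[0,0,1])
s=viewer.snapshot("side"); g=f*np.sign(f@(s["origin"]-t)); al=np.radians(7.9)
# plane: a = tan(al)*z + .0232
n=g-np.array([0,0,1])*np.tan(al); o=s["origin"]
def hit(p):
    d=R.from_quat(s["attitude"]).apply([(p[0]-s["cx"])/s["fx"],(p[1]-s["cy"])/s["fy"],1])
    k=(.0232-n@(o-t))/(n@d); return o+k*d
# edges from image: black mask
img=s["img"].max(2).astype(int)
for v in (235,240,245): print(v,img[v,316:346])
for u in (325,330,335): print(u,img[246:258,u])
for p in ([212/7+289.6,431/7+189.6],[342/7+289.6,431/7+189.6],[277/7+289.6,431/7+189.6]):
    q=hit(p); d=q-t; print(q.round(4),"a %.1f j %.1f z %.1f"%(d@g*1e3,d@j*1e3,d[2]*1e3))
print("jaw yaw",np.degrees(np.arctan2(j[1],j[0])),"g",g)
```

```text
235 [ 31  27  24  21  22  19  17  20  18  15  19  17  16  20  19  22  20  21
  20  21  20  16  14  51 180 226 228 227 226 230]
240 [ 20  19  19  21  18  19  15  15  18  17  18  20  15  21  19  17  19  17
  19  21  20  16  11  97 139 148 146 146 147 146]
245 [ 11  11  15  14  20  17  20  19  19  21  18  17  20  17  20  20  20  19
  19  21  19  19  10 131 154 142 133 126 116 108]
325 [19 16 20 21 17 13 95 96 93 91 48 11]
330 [ 16  21  19  21  20  20  46  61  51  26   5 155]
335 [ 18  18  15  18  16  16  90  76  26  68 164 168]
[0.4826 0.3805 0.0412] a 9.3 j 20.5 z -100.4
[0.442  0.3613 0.0421] a 9.4 j -24.4 z -99.6
[0.4623 0.3709 0.0416] a 9.3 j -1.9 z -100.0
jaw yaw 25.609636208253363 g [-0.43223697  0.90175891 -0.        ]
```

```bash
python3 -m crank '[0.5,0,0,15,-0.1,0.5,0,0,35,-0.27,0.5,0,0,55,-0.45,0.5,0,0,75,-0.63,0.5,0,0,90,-0.81,0.5,0,0,90,-0.99,0.5,0,0,90,-1.17,0.5,0,0,90,-1.35,0.5,0,0,90,-1.53,0.5,0,0,90,-1.71]' 30;  python3 -m crank '[0.5,0,0,0,-0.18,0.5,0,0,0,-0.36,0.5,0,0,0,-0.54,0.5,0,0,0,-0.72,0.5,12,-14,0,-0.87,0.5,24,-28,0,-0.87,0.5,36,-42,0,-0.87,0.5,48,-56.5,0,-0.87,0.5,48,-56.5,0,-0.87,0.5,48,-56.5,0,-0.87]' 30
python3 - <<'E'
from h import *
import ov
ov.draw("side",298,170,380,262,8,"pics/h1.png"); ov.draw("top",270,172,350,245,8,"pics/h2.png")
M=R.from_quat(manip.sense()["tool_rot"]).as_matrix();print(np.degrees(np.arctan2(M[1,1],M[0,1])),manip.sense()["q"])
E
```

```text
t: 10.78
tcp_pos: [0.4683, 0.3634, 0.2317]
tool_rot: [-0.699, -0.106, 0.7, -0.106]
force: [0.4, -0.5, -1.5]
finger_gap: 0.552
t: 12.02
tcp_pos: [0.5164, 0.3071, 0.2322]
tool_rot: [-0.679, 0.196, 0.68, 0.196]
force: [-1.3, -0.2, -1.5]
finger_gap: 0.554
-122.17140559599525 [3.51373819e-01 5.22681036e-01 1.52018135e+00 3.56882679e-04
 1.09922490e+00 2.48350495e+00]
```

View pics/h1.png

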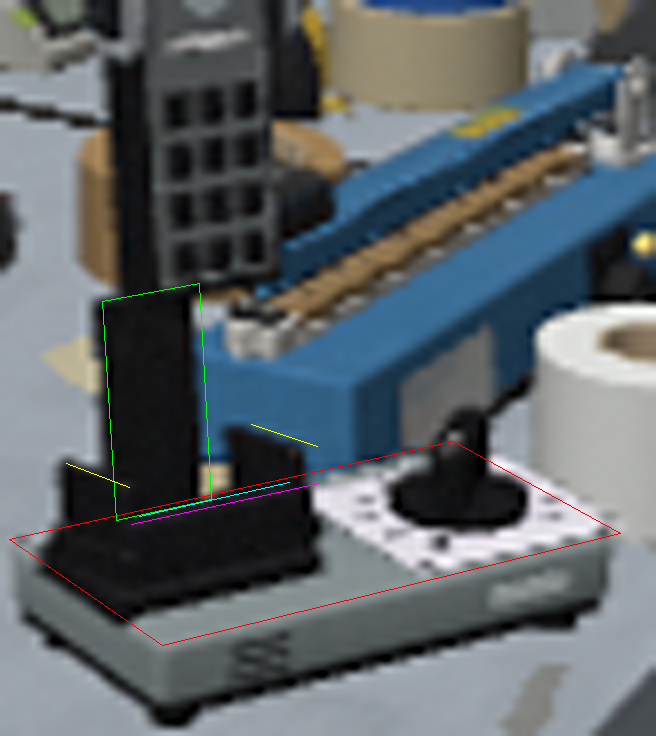

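View pics/h2.png

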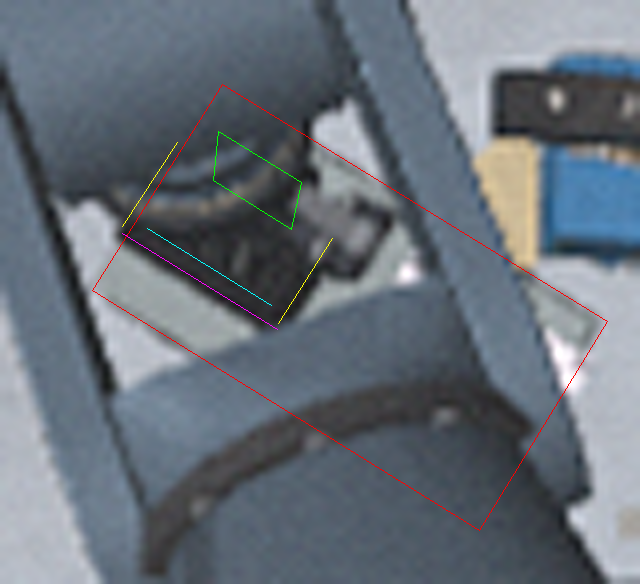

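```bash
cat > ov2.py <<'E'
from h import *
import sys
# predicted reader box for current TCP, given B (a,z) in mm, lean
def box(t,a=9.3,zb=-100.,jo=0.,lean=.137,yaw=YAW):
    Rr=R.from_euler("z",yaw)*R.from_euler("y",lean)
    B=t+R.from_euler("z",yaw).apply([a/1e3,jo/1e3,zb/1e3])
    return lambda p: Rr.apply(np.atleast_2d(p)/1e3)+B   # p in cradle-like axes
if __name__=="__main__":
    s=viewer.snapshot("side"); st=manip.sense(); b=box(st["tcp_pos"])
    x0,y0,x1,y1=[int(v) for v in sys.argv[2:6]]; k=int(sys.argv[6])
    c=cv2.resize(s["img"][y0:y1,x0:x1,::-1],None,fx=k,fy=k,interpolation=cv2.INTER_CUBIC)
    c=cv2.convertScaleAbs(c,alpha=1.5,beta=30)
    def pts(P,col,cl=True): cv2.polylines(c,[((proj(s,P)-[x0,y0]+.5)*k).astype(np.int32)],cl,col,1)
    pts(b([[-24,-24,0],[-24,24,0],[-24,24,96],[-24,-24,96]]),(0,0,255)); pts(b([[0,24,0],[0,24,96],[-24,24,96],[-24,24,0]]),(255,0,255))
    pts(crad([[0,-18,0],[0,18,0],[0,18,72],[0,-18,72]]),(0,255,0))
    pts(crad([[-39,-35,10],[-39,35,10]]),(255,255,0),False)
    for y in(-35,35): pts(crad([[-39,y,22],[0,y,22]]),(0,255,255),False)
    cv2.imwrite(sys.argv[1],c)
E
python3 ov2.py pics/i1.png 295 150 350 250 7
```

```text
(no output)
```

View pics/i1.png

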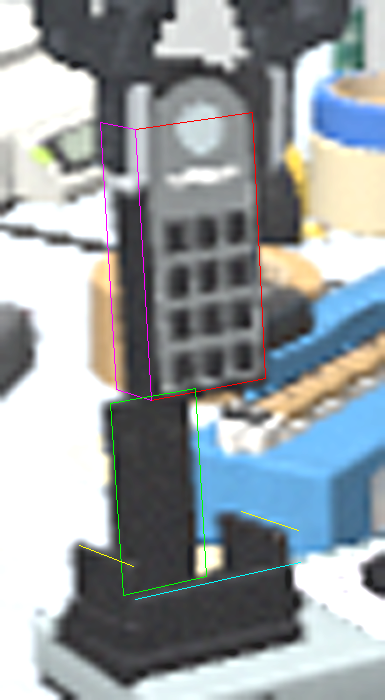

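Run:
```python
from h import *
s=viewer.snapshot("side"); P=cloud(s); t=manip.sense()["tcp_pos"]
C=RC.inv().apply((P.reshape(-1,3)-CO))*1000; C=C.reshape(P.shape)
img=s["img"].max(2)
m=(np.abs(C[...,0])<15)&(np.abs(C[...,1])<30)&(C[...,2]>26)&(C[...,2]<66)&(img<60)
q=C[m]; print("rest n",m.sum(),"x med",np.median(q[:,0]),"y pct",np.percentile(q[:,1],[2,50,98]))
g=q[np.abs(q[:,1])<14]; c=np.polyfit(g[:,2],g[:,0],1); print("x vs z",c,"x at z=40",np.polyval(c,40), "rest y pct",np.percentile(q[:,1],[1,5,95,99]))
for zc in (30,45,60):
    k=(np.abs(q[:,2]-zc)<4); print(zc,q[k,0].mean(),q[k,1].min(),q[k,1].max())
# reader front, frame at tcp
D=RP.inv().apply(P.reshape(-1,3)-t).reshape(P.shape)*1000
m=(np.abs(D[...,1])<30)&(D[...,2]>-95)&(D[...,2]<-25)&(D[...,0]>-35)&(D[...,0]<12)
q=D[m]; c=np.polyfit(q[np.abs(q[:,1])<18][:,2],q[np.abs(q[:,1])<18][:,0],1); print("reader front n",m.sum(),"lean",np.degrees(np.arctan(c[0])),"x at z=-100",np.polyval(c,-100),"x at tcp",c[1])
m2=m&(np.abs(D[...,0]-np.polyval(c,D[...,2]))<5); q=D[m2]; 
for zc in(-80,-60,-40):
    k=np.abs(q[:,2]-zc)<5; print(zc,q[k,1].min(),q[k,1].max(), np.polyfit(q[k,1],q[k,0],1)[0])
m3=(np.abs(D[...,1])<20)&(np.abs(D[...,0]-np.polyval(c,D[...,2]))<6); print("zmin",np.percentile(D[m3][:,2],[0,1,2]))
```

```text
rest n 178 x med 0.6307192619076365 y pct [-14.09111254   3.13787781  19.01513123]
x vs z [-0.00751837  0.91956318] x at z=40 0.6188283914835997 rest y pct [-14.68913644 -12.7545526   17.60427703  19.40928382]
30 1.0394817696600562 -15.759256361766601 18.45535868036256
45 0.7574367018264133 -11.48315327549254 19.19937092713714
60 0.8876081150681421 -14.340992099599344 20.780613638290166
reader front n 582 lean 8.44452309571598 x at z=-100 -19.74330388958289 x at tcp -4.897177582293622
-80 -22.58905763772613 26.486004297464472 -0.026673959400140713
-60 -20.893184773850354 26.13098797977463 0.047573492336548694
-40 -23.345252465926364 26.558347109738108 0.0013226980092135962
zmin [-235.43218978 -234.13161115 -233.50683602]
```

```bash
python3 -m crank '[0.5,4.7,-2.9,-15,0,0.5,4.7,-2.9,-30,0,0.5,4.7,-2.9,-45,0,0.5,4.7,-2.9,-58,0,0.5,4.7,-2.9,-66,0,0.5,4.7,-2.9,-70,0,0.5,4.7,-2.9,-72,0,0.5,4.7,-2.9,-72,0]' 30;  python3 ov2.py pics/k1.png 290 150 370 250 7
```

```text
t: 13.22
tcp_pos: [0.5215, 0.3043, 0.1606]
tool_rot: [0.68, -0.196, -0.679, -0.196]
force: [0.3, -0.4, -2.0]
finger_gap: 0.551
```

View pics/k1.png

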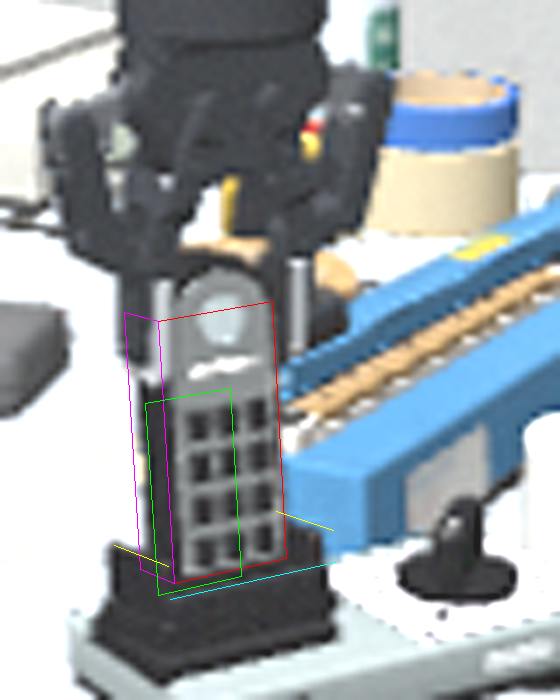

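```bash
python3 -m crank '[0.5,0,0,-2,0,0.5,0,0,-4,0,0.5,0,0,-6,0,0.5,0,0,-6,0]' 30; python3 -m crank '[0.5,0,0,-1.5,0,0.5,0,0,-3,0,0.5,0,0,-3,0]' 30
```

```text
t: 13.78
tcp_pos: [0.5211, 0.3042, 0.1541]
tool_rot: [-0.679, 0.196, 0.68, 0.196]
force: [-0.2, -0.9, -2.3]
finger_gap: 0.552
t: 14.15
tcp_pos: [0.5216, 0.3042, 0.1527]
tool_rot: [0.68, -0.196, -0.679, -0.196]
force: [-1.5, -0.4, 4.7]
finger_gap: 0.555
```

```bash
python3 -m crank '[0.555,0,0,0,0,0.555,0,0,0,0,0.555,0.9,-0.5,-0.1,0,0.555,1.7,-1.1,-0.3,0,0.555,2.5,-1.6,-0.4,0,0.555,2.5,-1.6,-0.4,0]' 20; python3 ov2.py pics/k2.png 290 150 370 250 7
```

```text
t: 14.9
tcp_pos: [0.5235, 0.3031, 0.1526]
tool_rot: [-0.679, 0.196, 0.679, 0.197]
force: [-3.1, 0.3, 9.1]
finger_gap: 0.555
```

View pics/k2.png

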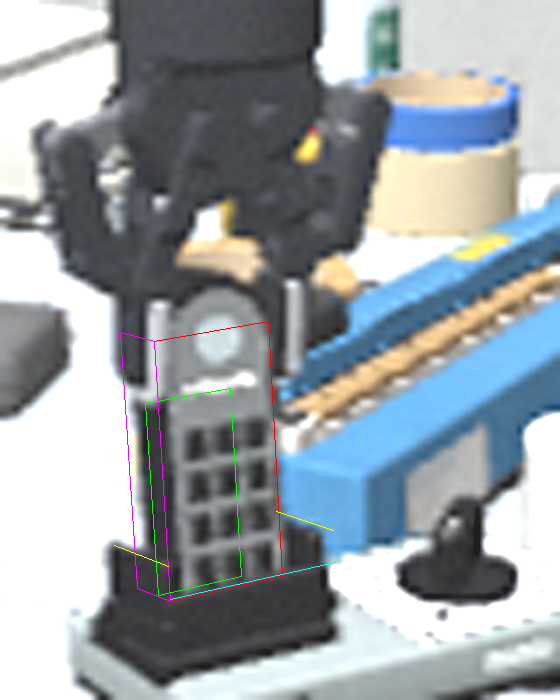

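```bash
python3 -m crank '[0.562,0,0,0.5,0,0.562,0,0,0.5,0]' 20; python3 -m crank '[0.562,0.9,-0.5,0.5,0,0.562,1.7,-1.1,0.5,0,0.562,2.5,-1.6,0.5,0,0.562,2.5,-1.6,0.5,0]' 20; python3 ov2.py pics/k3.png 290 150 370 250 7
cat > dock.py <<'E'
from h import *
s=viewer.snapshot("side"); P=cloud(s)
C=RC.inv().apply((P.reshape(-1,3)-CO))*1000; C=C.reshape(P.shape)
m=(np.abs(C[...,1])<16)&(C[...,2]>15)&(C[...,2]<85)&(C[...,0]>-40)&(C[...,0]<5)
q=C[m]; 
c=np.polyfit(q[:,2],q[:,0],1); r=q[:,0]-np.polyval(c,q[:,2]); k=abs(r)<4; c=np.polyfit(q[k,2],q[k,0],1)
print("front face x at z 0,60,100:",np.polyval(c,[0,60,100]).round(1),"lean rel cradle deg %.1f"%np.degrees(np.arctan(c[0])),k.sum(),manip.sense()["force"].round(1),manip.sense()["finger_gap"])
E
python3 dock.py
```

```text
t: 15.2
tcp_pos: [0.5242, 0.3027, 0.1516]
tool_rot: [0.68, -0.196, -0.679, -0.196]
force: [0.5, 0.2, 0.8]
finger_gap: 0.562
t: 15.7
tcp_pos: [0.5265, 0.3011, 0.1518]
tool_rot: [0.679, -0.196, -0.679, -0.196]
force: [-0.3, 0.2, -0.2]
finger_gap: 0.563
front face x at z 0,60,100: [-27.1 -25.2 -23.9] lean rel cradle deg 1.8 286 [-0.   0.7 -0.8] 0.5635056992599321
```

View pics/k3.png

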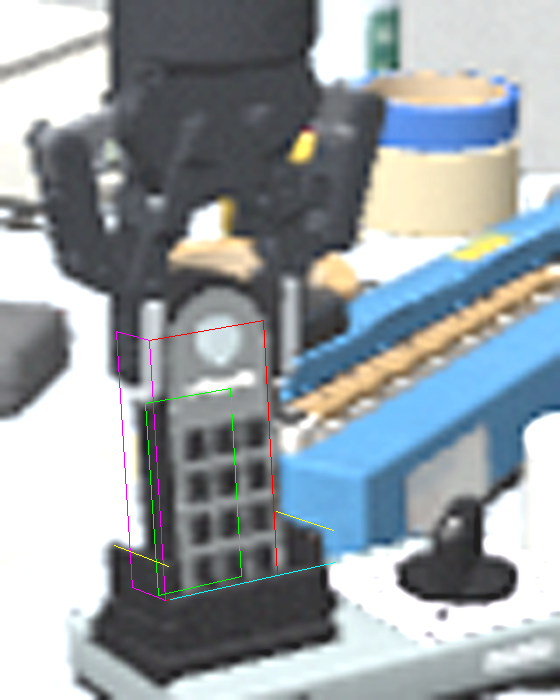

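```bash
python3 -m crank '[0.55,0,0,0,0,0.55,0,0,0,0,0.55,0,0,0,0,0.55,0,0,1.5,0,0.55,-1.7,1.1,1.5,0,0.55,-3.4,2.1,1.5,0,0.55,-5.1,3.2,1.5,0,0.55,-6.8,4.3,1.5,0,0.55,-8.1,5.1,1.5,0,0.55,-8.1,5.1,1.5,0]' 20; python3 dock.py;python3 ov2.py pics/k4.png 290 150 370 250 7
```

```text
t: 17.05
tcp_pos: [0.5188, 0.3059, 0.1537]
tool_rot: [0.68, -0.196, -0.679, -0.196]
force: [2.2, -2.6, -1.4]
finger_gap: 0.554
front face x at z 0,60,100: [-33.4 -33.7 -33.9] lean rel cradle deg -0.3 278 [ 1.5 -3.  -0.7] 0.5562669032646397
```

View pics/k4.png

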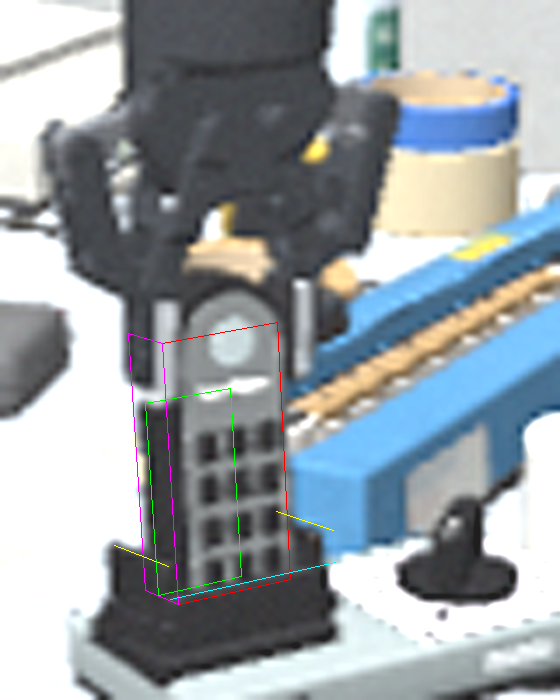

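```bash
python3 -m crank '[0.55,-1.2,0.8,0,0,0.55,-2.4,1.5,0,0,0.55,-3.4,2.1,0,0,0.55,-3.4,2.1,0,0]' 20; python3 dock.py; python3 -m crank '[0.55,-1.5,1,0,0,0.55,0.8,-0.5,0,0,0.55,2.5,-1.6,-0.4,0,0.55,4.2,-2.7,-0.7,0,0.55,4.2,-2.7,-1.2,0,0.55,4.2,-2.7,-1.2,0]' 20; python3 dock.py
```

```text
t: 17.65
tcp_pos: [0.5152, 0.3085, 0.1538]
tool_rot: [0.68, -0.196, -0.679, -0.196]
force: [2.9, -1.4, 1.8]
finger_gap: 0.56
front face x at z 0,60,100: [-33.1 -36.  -37.9] lean rel cradle deg -2.7 271 [ 1.4 -1.7  1.6] 0.552984993453153
t: 18.45
tcp_pos: [0.5192, 0.3059, 0.1527]
tool_rot: [0.679, -0.196, -0.679, -0.197]
force: [0.2, 2.0, 6.9]
finger_gap: 0.555
front face x at z 0,60,100: [-33.  -32.9 -32.8] lean rel cradle deg 0.1 271 [0.3 2.  6.3] 0.5592385676114714
```

```bash
python3 -m crank '[0.55,0,0,1,0,0.55,0,0,2.5,0,0.55,-1.5,1,2.5,0,0.55,-3.2,2,2.5,0,0.55,-3.2,2,2.5,0,0.55,-3.2,2,2.5,0]' 20; python3 dock.py; python3 -m crank '[0.55,1.7,-1.1,0,0,0.55,3.4,-2.1,0,0,0.55,5.1,-3.2,0,0,0.55,6.8,-4.3,0,0,0.55,6.8,-4.3,0,0]' 20; python3 dock.py
```

```text
t: 19.25
tcp_pos: [0.5157, 0.3073, 0.1545]
tool_rot: [-0.679, 0.196, 0.679, 0.196]
force: [1.9, -2.1, -3.5]
finger_gap: 0.558
front face x at z 0,60,100: [-32.9 -35.4 -37.2] lean rel cradle deg -2.5 277 [ 1.3 -2.2 -2.3] 0.5595299185094097
t: 19.92
tcp_pos: [0.5227, 0.3032, 0.1547]
tool_rot: [-0.679, 0.196, 0.679, 0.196]
force: [-0.0, -0.6, -1.2]
finger_gap: 0.553
front face x at z 0,60,100: [-24.8 -27.4 -29.1] lean rel cradle deg -2.5 270 [ 0.1  0.3 -0.8] 0.5612940858108773
```

```bash
python3 -m crank '[0.55,1.3,-0.8,0,0,0.55,2.5,-1.6,0,0,0.55,3.7,-2.3,-0.3,0,0.55,3.7,-2.3,-0.3,0]' 20; python3 dock.py; python3 -m crank '[0.55,0.8,-0.5,-0.5,0,0.55,1.6,-1.0,-0.8,0,0.55,1.6,-1.0,-0.8,0]' 20; python3 dock.py
```

```text
t: 20.48
tcp_pos: [0.526, 0.301, 0.1545]
tool_rot: [-0.679, 0.196, 0.68, 0.196]
force: [-2.7, 1.2, 0.8]
finger_gap: 0.559
front face x at z 0,60,100: [-25.6 -24.9 -24.4] lean rel cradle deg 0.7 257 [-3.3  1.4  0.6] 0.5601306155781601
t: 20.9
tcp_pos: [0.5261, 0.3009, 0.154]
tool_rot: [-0.678, 0.196, 0.681, 0.197]
force: [-7.4, 4.8, 3.8]
finger_gap: 0.554
front face x at z 0,60,100: [-25.7 -24.8 -24.3] lean rel cradle deg 0.8 272 [-6.2  5.1  4.3] 0.5595633461990919
```

```bash
python3 -m crank '[0.55,-0.8,0.5,-0.8,0,0.55,-0.8,0.5,-1.6,0,0.55,-0.8,0.5,-1.6,0]' 20; python3 dock.py; python3 ov2.py pics/k5.png 290 150 370 250 7
```

```text
t: 21.32
tcp_pos: [0.5258, 0.3011, 0.1522]
tool_rot: [-0.678, 0.196, 0.68, 0.196]
force: [-5.1, 3.1, 2.3]
finger_gap: 0.558
front face x at z 0,60,100: [-25.7 -25.1 -24.8] lean rel cradle deg 0.5 282 [-5.3  3.   3.6] 0.5613106553644105
```

View pics/k5.png

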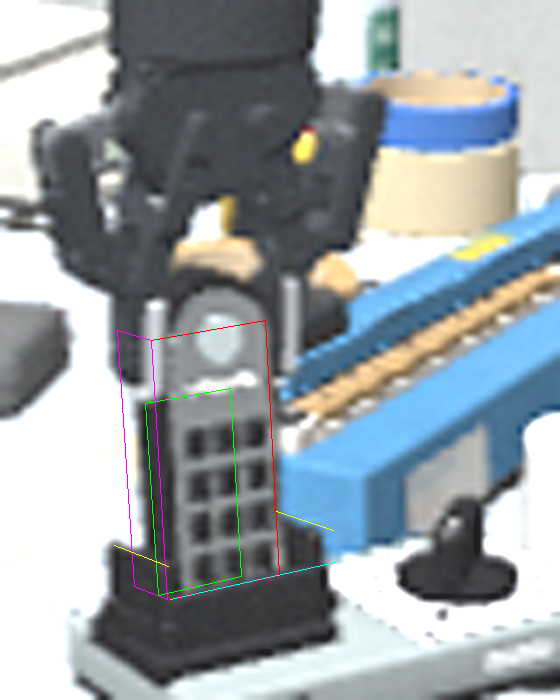

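```bash
python3 -m crank '[0.55,0,0,-0.6,0,0.55,0,0,-1.2,0,0.55,0,0,-1.2,0]' 20; python3 dock.py; python3 -m crank '[0.55,0,0,-0.6,0,0.55,0,0,-1,0,0.55,0,0,-1,0]' 20; python3 dock.py
```

```text
t: 21.8
tcp_pos: [0.5257, 0.3011, 0.1516]
tool_rot: [-0.678, 0.196, 0.68, 0.196]
force: [-5.9, 3.3, 6.3]
finger_gap: 0.553
front face x at z 0,60,100: [-25.7 -25.  -24.5] lean rel cradle deg 0.7 276 [-5.8  3.3  6.4] 0.5606037163023357
t: 22.22
tcp_pos: [0.5258, 0.3011, 0.1516]
tool_rot: [-0.679, 0.196, 0.68, 0.196]
force: [-7.5, 3.8, 11.2]
finger_gap: 0.557
front face x at z 0,60,100: [-25.1 -24.8 -24.6] lean rel cradle deg 0.3 268 [-6.8  2.5 10.9] 0.5553313195940566
```

```bash
python3 -m crank '[0.562,0,0,0.5,0,0.57,0,0,1,0,0.6,0,0,1,0,0.66,0,0,1,0,0.75,0,0,1,0,0.75,0,0,1,0]' 20; python3 dock.py; python3 ov2.py pics/k6.png 290 150 370 250 7
```

```text
t: 23.02
tcp_pos: [0.5273, 0.3004, 0.1507]
tool_rot: [0.679, -0.196, -0.679, -0.196]
force: [0.8, -0.1, 0.4]
finger_gap: 0.747
front face x at z 0,60,100: [-25.7 -25.3 -24.9] lean rel cradle deg 0.5 281 [-0.2 -0.6  1. ] 0.7480901000210853
```

View pics/k6.png

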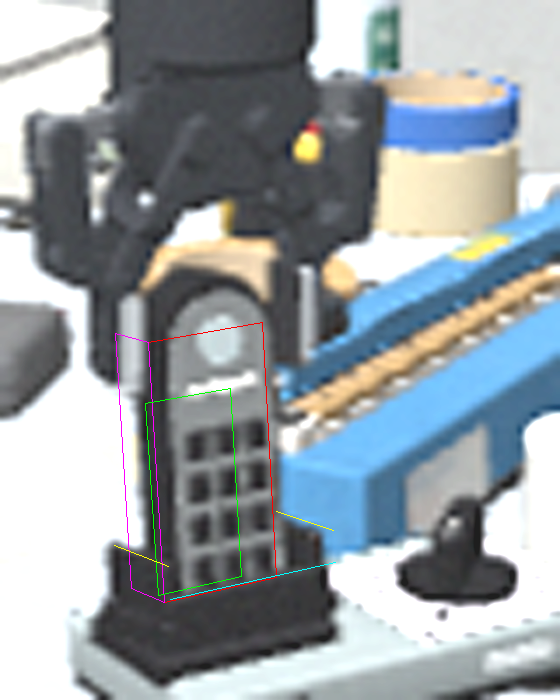

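```bash
python3 -m crank '[0.75,0,0,20,0,0.75,0,0,45,0,0.75,0,0,66,0,0.75,0,0,66,0,0.5,-14,8.6,66,0,0.2,-28,17.2,66,0,0,-41,25.6,66,0,0,-41,25.6,66,0,0,-41,25.6,66,0]' 20
cat > dock2.py <<'E'
from h import *
r=[]
for i in range(8):
    s=viewer.snapshot("side"); P=cloud(s)
    C=RC.inv().apply((P.reshape(-1,3)-CO))*1000; C=C.reshape(P.shape)
    m=(np.abs(C[...,1])<16)&(C[...,2]>15)&(C[...,2]<85)&(C[...,0]>-40)&(C[...,0]<5)
    q=C[m]; c=np.polyfit(q[:,2],q[:,0],1); k=abs(q[:,0]-np.polyval(c,q[:,2]))<4; c=np.polyfit(q[k,2],q[k,0],1)
    r.append([*np.polyval(c,[0,72]),np.degrees(np.arctan(c[0]))])
r=np.array(r); print(r.mean(0).round(2),r.std(0).round(2))
E
python3 dock2.py
python3 - <<'E'
from h import *
s=viewer.snapshot("side"); crop(s,290,150,370,250,7,"pics/l1.png")
s=viewer.snapshot("top"); crop(s,270,172,350,245,8,"pics/l2.png")
E
```

```text
t: 24.25
tcp_pos: [0.4862, 0.3263, 0.2168]
tool_rot: [0.68, -0.196, -0.679, -0.196]
force: [-0.5, 0.3, 0.3]
finger_gap: -0.003
[-25.77 -24.86   0.72] [0.39 0.14 0.32]
```

View pics/l1.png

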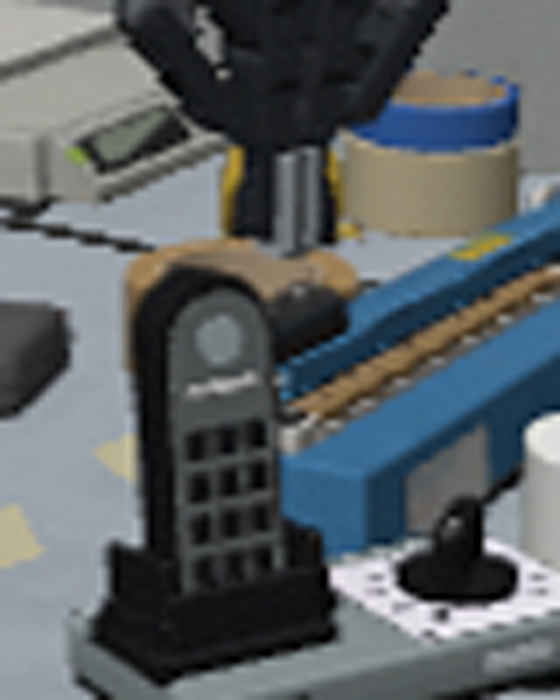

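View pics/l2.png

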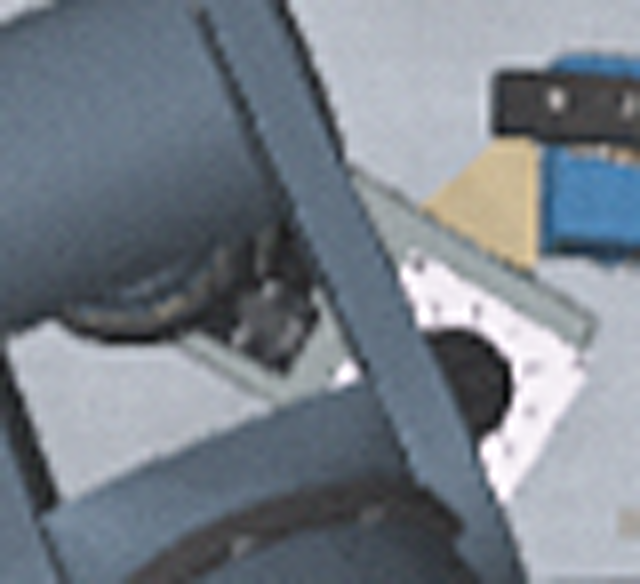

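```bash
python3 -m crank '[0,0,0,-25,0,0,0,0,-50,0,0,0,0,-70,0,0,0,0,-78,0,0,4.2,-2.7,-78,0,0,8.5,-5.3,-78,0,0,11,-6.9,-78,0,0,12.7,-8,-78,0,0,12.7,-8,-78,0]' 20; python3 -m crank '[0,1,-0.6,0,0,0,2,-1.2,0,0,0,3,-1.9,0,0,0,3,-1.9,0,0]' 20
```

```text
t: 25.88
tcp_pos: [0.4991, 0.318, 0.1391]
tool_rot: [0.679, -0.196, -0.679, -0.196]
force: [0.1, -0.3, -0.1]
finger_gap: 0.002
t: 26.38
tcp_pos: [0.5019, 0.3161, 0.1388]
tool_rot: [0.679, -0.196, -0.679, -0.196]
force: [0.7, 0.9, -0.2]
finger_gap: -0.0
```

```bash
python3 -m crank '[0,0.8,-0.5,0,0,0,1.7,-1.1,0,0,0,2.5,-1.6,0,0,0,2.5,-1.6,0,0]' 20;python3 -m crank '[0,0.8,-0.5,0,0,0,1.7,-1.1,0,0,0,1.7,-1.1,0,0]' 20; python3 ov2.py pics/m1.png 290 150 370 250 7
```

```text
t: 26.88
tcp_pos: [0.5044, 0.3145, 0.1388]
tool_rot: [0.679, -0.196, -0.679, -0.196]
force: [0.1, 0.2, -0.1]
finger_gap: 0.0
t: 27.25
tcp_pos: [0.5061, 0.3134, 0.1388]
tool_rot: [0.679, -0.196, -0.679, -0.196]
force: [0.1, -0.5, 0.1]
finger_gap: 0.0
```

View pics/m1.png

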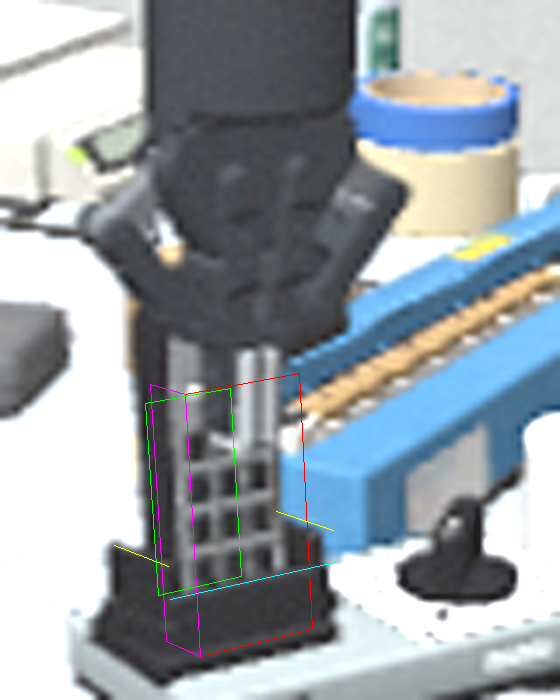

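```bash
python3 -m crank '[0,0.8,-0.5,0,0,0,0.8,-0.5,0,0]' 20|grep -E 'tcp|force';python3 -m crank '[0,0.8,-0.5,0,0,0,0.8,-0.5,0,0]' 20|grep -E 'tcp|force';python3 -m crank '[0,0.8,-0.5,0,0,0,0.8,-0.5,0,0]' 20|grep -E 'tcp|force'
```

```text
tcp_pos: [0.5069, 0.3129, 0.1388]
force: [1.1, 0.3, -0.5]
tcp_pos: [0.5074, 0.3125, 0.1388]
force: [-0.9, -0.2, 0.9]
tcp_pos: [0.5075, 0.3124, 0.1388]
force: [-3.5, 4.0, 1.0]
```

```bash
python3 -m crank '[0,0.5,-0.3,0,0,0,0.5,-0.3,0,0]' 20|grep -E 'tcp|force';python3 -m crank '[0,-0.8,0.5,0,0,0,-2,1.2,0,0,0,-5,3,0,0,0,-17,10.6,0,0,0,-17,10.6,20,0,0,-17,10.6,60,0,0,-17,10.6,85,0,0,-17,10.6,85,0]' 20|grep -E 't:|tcp|force'; python3 dock2.py;python3 ov2.py pics/m2.png 290 150 370 250 7
```

```text
tcp_pos: [0.5076, 0.3124, 0.1388]
force: [-5.0, 5.1, 2.2]
t: 29.3
tcp_pos: [0.4927, 0.323, 0.2259]
tool_rot: [0.681, -0.195, -0.678, -0.197]
force: [-0.0, 0.5, -0.4]
[-25.38 -24.87   0.41] [0.3  0.17 0.34]
```

View pics/m2.png

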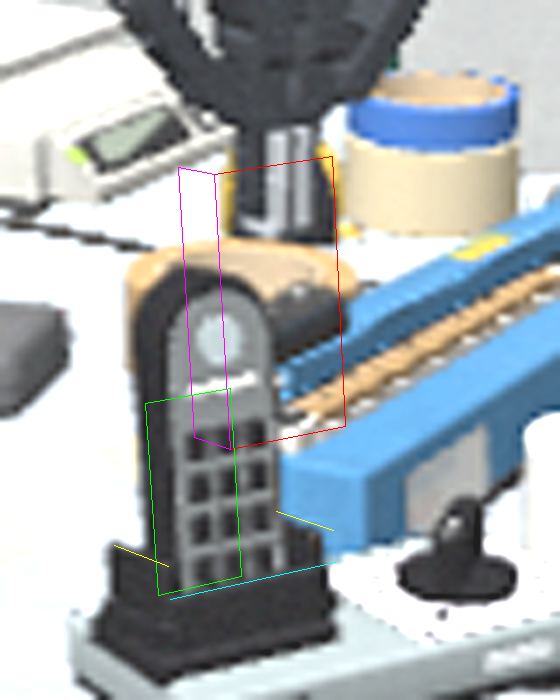

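```bash
python3 -m crank '[0.2,-6,-10,0,0.18,0.45,-12,-30,0,0.36,0.45,-18,-50,0,0.54,0.45,-24,-70,0,0.72,0.45,-34,-102,0,0.9,0.45,-34,-102,0,1.08,0.45,-34,-102,0,1.26,0.45,-34,-102,0,1.44,0.45,-34,-102,0,1.62,0.45,-34,-102,0,1.8]' 20; python3 -m crank '[0.45,0,0,0,0.18,0.45,0,0,0,0.36,0.45,0,0,0,0.556,0.45,0,0,-40,0.556,0.45,0,0,-80,0.556,0.45,0,0,-110,0.556,0.45,0,0,-120,0.556,0.45,0,0,-120,0.556]' 20
python3 - <<'E'
from h import *
st=manip.sense();M=R.from_quat(st["tool_rot"]).as_matrix();print(np.degrees(np.arctan2(M[1,1],M[0,1])),st["tcp_pos"],np.degrees(st["q"][5]))
s=viewer.snapshot("side"); crop(s,310,160,400,250,7,"pics/n1.png")
P=cloud(s); d=np.hypot(P[...,0]-.5,P[...,1]-.17); m=(d<.06); print(np.percentile(P[m][:,2],[50,90,99]))
s=viewer.snapshot("top"); crop(s,290,172,360,245,8,"pics/n2.png")
E
```

```text
t: 31.0
tcp_pos: [0.4579, 0.2202, 0.2236]
tool_rot: [-0.575, -0.412, 0.575, -0.412]
force: [0.7, -0.2, -0.0]
finger_gap: 0.448
t: 32.0
tcp_pos: [0.458, 0.2202, 0.1035]
tool_rot: [0.441, 0.553, -0.442, 0.552]
force: [-0.8, 0.6, 1.1]
finger_gap: 0.447
12.769347944047501 [0.45796111 0.22021375 0.10352445] 0.2924730295260605
[-0.46902988  0.07973625  0.14405744]
```

View pics/n1.png

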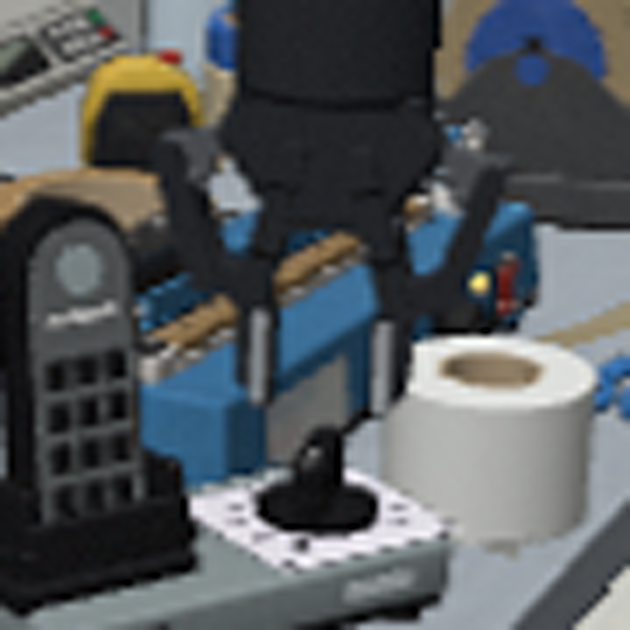

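View pics/n2.png

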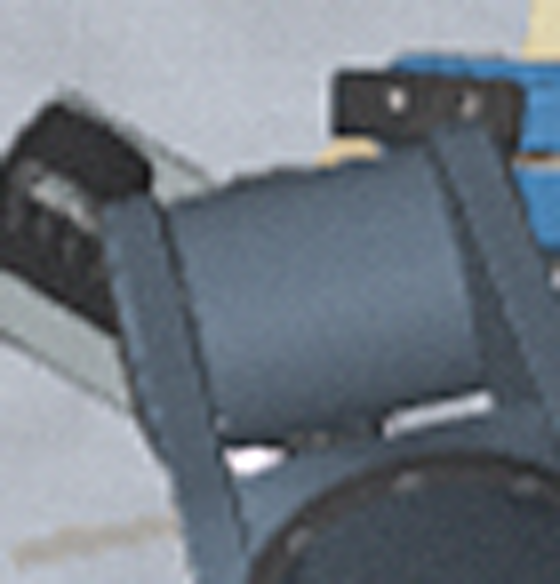

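```bash
python3 -m crank '[0.45,0.5,0.8,-15,0,0.45,0.5,0.8,-27,0,0.45,0.5,0.8,-33,0,0.45,0.5,0.8,-34,0,0.45,0.5,0.8,-34,0]' 30|grep -E 't:|tcp|force'; python3 -m crank '[0.3,0,0,0,0,0.2,0,0,0,0,0.1,0,0,0,0,0.1,0,0,0,0,0.1,0,0,0,0]' 30
```

```text
t: 32.72
tcp_pos: [0.4585, 0.221, 0.0697]
tool_rot: [0.441, 0.553, -0.441, 0.553]
force: [-0.3, 0.5, 0.5]
t: 33.35
tcp_pos: [0.4582, 0.2209, 0.0702]
tool_rot: [0.441, 0.553, -0.441, 0.553]
force: [-1.0, -1.9, 6.4]
finger_gap: 0.15
```

```bash
python3 -m crank '[0.1,0,0,1.5,0,0.1,0,0,1.5,0]' 30|grep -E 'tcp|force|gap'; python3 -m crank '[0.1,0,0,0,-0.16,0.1,0,0,0,-0.32,0.1,0,0,0,-0.48,0.1,0,0,0,-0.64,0.1,0,0,0,-0.8,0.1,0,0,0,-0.96,0.1,0,0,0,-1.12,0.1,0,0,0,-1.28,0.1,0,0,0,-1.44,0.1,0,0,0,-1.571]' 30; python3 -m crank '[0.1,0,0,0,0,0.1,0,0,0,0]' 30
```

```text
tcp_pos: [0.4582, 0.2209, 0.0703]
force: [1.6, 0.2, -11.9]
finger_gap: 0.152
t: 34.85
tcp_pos: [0.4587, 0.2206, 0.0703]
tool_rot: [-0.703, -0.077, 0.703, -0.077]
force: [2.0, -2.2, -12.6]
finger_gap: 0.156
t: 35.1
tcp_pos: [0.4587, 0.2206, 0.0704]
tool_rot: [-0.703, -0.079, 0.703, -0.08]
force: [3.6, -4.3, -17.5]
finger_gap: 0.156
```

```bash
python3 -m crank '[0.1,0,0,-1,0,0.2,0,0,-1,0,0.3,0,0,-1,0,0.35,0,0,-1,0,0.35,0,0,10,0,0.35,0,0,30,0,0.35,0,0,60,0,0.35,0,0,110,0,0.35,0,0,160,0,0.35,-40,-10,180,0]' 20; python3 -m crank '[0.35,-45,0,20,0,0.35,-100,10,20,0,0.35,-130,50,30,0,0.35,-150,100,40,0,0.35,-150,140,40,0]' 20;python3 - <<'E'
from h import *
s=viewer.snapshot("side"); crop(s,290,150,400,250,7,"pics/o1.png")
s=viewer.snapshot("top"); crop(s,270,172,350,245,8,"pics/o2.png")
E
python3 dock2.py
```

```text
t: 36.35
tcp_pos: [0.4224, 0.2118, 0.2555]
tool_rot: [0.707, 0.079, -0.699, 0.078]
force: [0.2, -0.2, -0.2]
finger_gap: 0.347
t: 36.98
tcp_pos: [0.2666, 0.3524, 0.2931]
tool_rot: [0.703, 0.08, -0.702, 0.079]
force: [0.7, -0.3, -0.3]
finger_gap: 0.349
[-25.5  -24.95   0.44] [0.34 0.14 0.36]
```

View pics/o1.png

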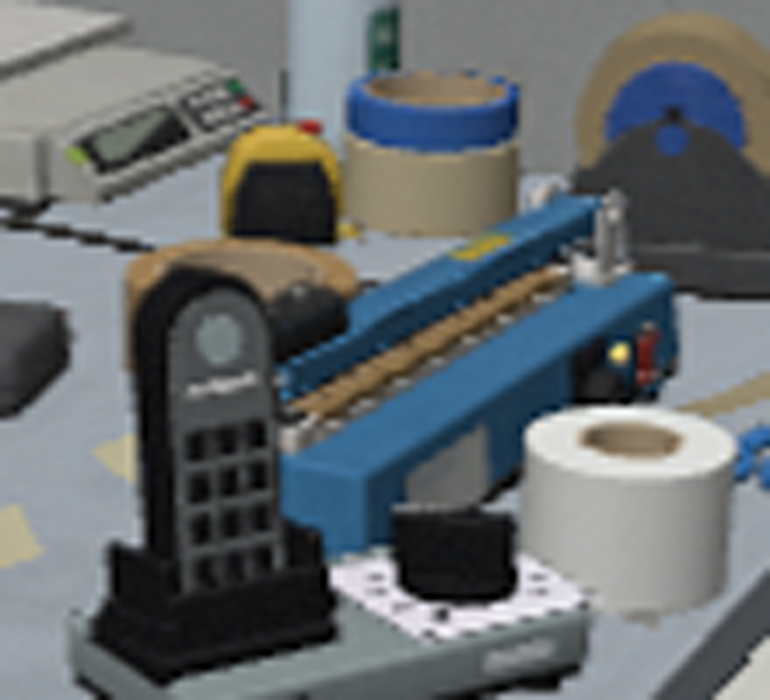

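View pics/o2.png

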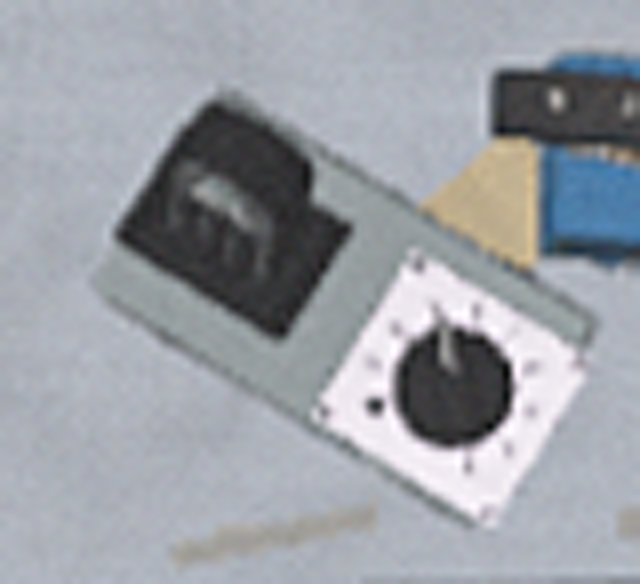

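```bash
python3 -c "
from station import workorder; print(workorder.sign_off())"
```

```text
the job is handed in; nothing more can be done
None
```

The job is handed in. The reader stands in the cradle with its keypad facing out, and the selector is on its third position. The run took about 37 s of the 64 s allowed.

**Reader:** I pivoted it upright on its foot in a light grip, turned it round and lowered it onto the ledge, where the force rose to about 11 N. On the first set-down the foot stayed a few mm in front of the back rest. I lifted it slightly, corrected its tilt against the front lip and set it down again. After letting go, I pressed the keypad face back with the closed fingers. It took about 7 N without moving, so it was against the rest.

**Selector:** It started at the off dot. I turned it 90° clockwise and released it. In the last top view the pointer lines up with the third tick.

**Last checks:**
- **Flatness:** The side camera put the reader's front within 0.4° of the cradle's lean, which is within the measuring error. It read 25 mm in front of my estimated back-rest plane, against the reader's 24 mm thickness. An earlier camera reading of the rest itself would have put a flush front at about 23 mm. I trusted the push test over these readings, so a gap of a millimetre or so at the back is not ruled out by camera alone.
- **Height:** Full seating on the ledge was judged from the contact force and the pictures. I did not measure it separately after release.
- **Other items:** The label roll looks unmoved in the final side view. I did not measure the pen or scissors, but the arm never went near them.

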